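# Clamp a spice jar in the labelling stand with a slip-clutch thumbscrew

## Task

Stand the red-capped spice jar upright on the labelling stand, between its V-shaped rest and the sprung pad. Then turn the black thumb knob clockwise (seen from above), in several grips if need be, until the pad has pushed the jar home into the V and the knob's clutch just begins to slip, and stop at that first slip: turning on for more than about a ninth of a turn (40 degrees) while it slips counts as overrunning it. Let go, leave the jar clamped upright, and leave the other things where they are.

Things in the scene. Friction and masses are not known exactly. Their poses are not given: they have to be found in the camera images.
- salt: The spice jar with the RED cap, the one to be clamped: clear body 42 mm across, cap 44 mm across from 85 mm to 105 mm height, 105 mm tall, about 0.11 kg, loose, upright on the table. Origin: centre of its underside; z up.
- chili: A bystander: spice jar with yellow cap with green top, 42 mm across, 106 mm tall, loose. Origin: centre of its underside.
- vanilla: A bystander: spice jar with plain yellow cap, 45 mm across, 100 mm tall, loose. Origin: centre of its underside.
- tape: A bystander: roll of tape lying flat, 100 mm across, 25 mm high. Origin: centre of its underside.
- mug: A bystander: white dotted mug, 82 mm across, 91 mm tall. Origin: centre of its underside.
- timer: A bystander: red and white kitchen timer, 66 mm across, 50 mm tall. Origin: centre of its underside.
- stand: Labelling stand, fixed to the table: grey base plate 90 x 200 mm, 12 mm thick, long side along its own y. At its +y end an aluminium V rest, opening towards -y, 64 mm high over the table, its top 8 mm flared; at its -y end a blue gear tower 52 x 48 mm, 74 mm high, with the black knob on top. Origin: on the table, 5 mm from the plate's middle towards the tower, z up.
- seat (a point): Where the foot of the jar's axis stands when it is home in the V: top of the base plate, 12 mm over the table, 50 mm along the stand's +y; axes as the stand's. On the -y side the pad at first leaves 7 to 12 mm free: a jar stood 2 to 5 mm short of here (towards -y) clears both. V and pad end at most 64 mm over the table: the jar's upper half stays free all round.
- pad: The sprung rubber-faced pad on the ram's end, 30 x 30 mm, centred 46 mm above the table, between tower and jar. Its spring yields 1 mm for 9 N. Origin: the stand's origin shifted along with ram and spring, not the pad itself.
- ram (a joint): How far the screw has pushed the ram towards the V, in m along the stand's +y: 0 is fully back, the pad then 12 mm off a jar that is home. 6 mm per radian of the screw; clockwise (from above) advances. It stays where it is left.
- knob_grip (a point): Point on the knob's vertical axis at the height to grip it, 105 mm over the table, 55 mm along the stand's -y. Black round knurled knob, 33 mm across, from 92 to 118 mm over the table; below it a neck 24 mm across. It keeps its height as it turns, any number of grips, clockwise to clamp, anticlockwise to draw back. Axes as the stand's (they do not turn with the knob).
- knob_top (a point): Middle of the knob's top, 119 mm over the table. The knob drives the screw through a cushion spring (1 N m/rad) and a drag clutch. The screw runs at about 0.17 N m; once the pad presses the jar into the V, torque climbs over about half a radian to 0.30 N m, where the clutch slips smoothly at constant torque. Let go, the knob springs back by up to 0.3 rad, the ram stays.
- telltale (a joint): Orange pin in the middle of the knob's top, in m: 0 flush, rises by 1.5 mm per radian of clutch slip and never goes back. 0.15 mm to 1 mm is a first slip; above 1.1 mm the clutch was overrun. Too fine to be read well: feel the torque.
Things that resemble listed ones, but are neither listed nor needed, are in the scene too. What is shaped like the salt but blue, purple or turquoise is not meant.

How it is judged:
By the outcome, as a careful person would: the job done as asked, in the order asked, and still so for the second after the job is handed in, with the robot touching nothing.
It also fails if it takes over 64 s, if anything falls off the work surface, if the arm or the gripper's body presses on something with over 40 N, if the wrist force passes 120 N, or if a joint passes its speed limit or range.

## Robot

A 7-joint arm with a two-finger parallel gripper is mounted at the origin on a cart in front of the work surface, level with it; the furniture and walls round the work are solid. World frame = base frame: x ahead of the robot, y to its left, z up, the work surface at z = 0. Lengths are in m, angles in rad, forces in N, time in s.
With the tool pointing down it reaches from about 0.4 to 0.875 m from the base axis. Payload 19.3 kg.
Tool frame: the origin (TCP) lies at the very end of the fingers, on their centre line; the grasp point (between the pads) lies 19 mm behind it; z points along the fingers, y is the direction in which the jaws open and shut (so a half turn about z gives the same grasp; the last joint's range is limited). The gripper opens to 85 mm and grips with 20 to 120 N. Pads are 22 mm wide; open, the fingers measure 114 mm over their backs; the gripper's body (76 mm by 85 mm) begins 54 mm behind the grasp point. The pads swing forward as they close: fully open they stand 13 mm farther back than shut.
Start: joints at [-1.232, 0.521, -0.036, 1.599, 0.021, 1.021, -0.113], TCP at [0.248, 0.573, 0.195] pointing down, gripper open.
Joint ranges: [-2.91, 2.91], [-0.3, 2.13], [-1.5, 1.42], [0.17, 2.43], [-1.26, 4.41], [0.16, 1.93], [-2.52, 2.52]. Speed limits (rad/s): [1.89, 1.89, 2.39, 2.39, 3.01, 3.01, 3.01].

## Interface

Orientations are given as [roll, pitch, yaw] about the fixed x, y, z axes, in that order (R = Rz(yaw) Ry(pitch) Rx(roll)).
In Python, from workcell import bot gives the robot as it stands. The module is installed in compiled form; this text tells all that it offers.
- The arm moves only by the shell command python3 -m inch 'ROWS' [FORCE]. ROWS is JSON, a list of rows, each an object of numbers: "dx", "dy", "dz": the shift along the tool's x, y, z in mm; "rx", "ry", "rz": the turn, a rotation vector about the tool's x, y, z in rad; "hand": the closure, from -1 (fully open) to 1 (shut), so that 0 is half open. In form: [{"dx": .., "dy": .., "dz": .., "rx": .., "ry": .., "rz": .., "hand": ..}, ...]. A call has 1 to 10 rows; each row shifts and turns the commanded pose from where the row before left it, along the tool's axes as they then stand; what a row does not reach is not made up. A row lasts 1/10 s, in which the tool goes at most 50 mm and 8.59 degrees, less where a joint would pass 70% of its speed; a pose out of reach is approached as far as the arm can. A call with a gripper value outside its range is refused whole. The fingers move at their own pace and stop on an object; FORCE is the grip in N (left out, the last holds). Time passes only in rows, so rows that do not move let the fingers close. It gives the time, the measured TCP pose, the force and the opening at its end, in the units of the state.
- bot.observe(): the state, without advancing time (a new reading comes with each control period).
- bot.grab_frame(name): name is "side" or "top" or "wrist"; returns (picture, depth): 480x640x3 uint8, red, green, blue; 480x640 float32, m along the optical axis (not along the pixel's ray), 0 where there is no reading.
- bot.get_calibration(name): a dict with "vertical_fov" (degrees; the focal length in pixels is half the picture's height over the tangent of half this angle, whatever the lens; pixels are square), "cx", "cy" (the principal point, pixels), "k1" (the pictures are not rectified: a ray, as slopes to the right and down, at radius r is drawn at 1 + k1 r^2 times it, then the intrinsics apply), "origin" and "orientation" of the camera in the world. Camera axes: x right, y down, z forward; pixel columns grow to the right and rows downward; lengths in m; the calibration is good to about 2 mm. A picture is of the moment at which its call begins: read the wrist's pose just before it. get_calibration takes no time and is no camera call; for the wrist camera it gives the pose at the moment of the call.
- bot.job_done(): hands the job in, once; it reports no verdict.
Trained networks look in the newest picture that a camera, given by its name, has taken for a name from the list of things; names that differ only in an ending like _2 or _b are one class to them, and where a whole thing is asked for, a point or a joint stands for the part that bears it (a point fixed in the world has none). Each returns a list of dicts, best first, with "score" (0 to 1); they miss things now and then, are a little off and sometimes report something else, mostly with a low value. They report only what shows in the picture. A call takes as long as a camera call. They do not tell look-alikes from the thing itself.
- bot.trace(camera, target): "region" (480x640 bool, what is visible of it) and "box" ([left, top, right, bottom] in pixels, round what is visible of it).
- bot.tip_of(camera, target): "centre" ([row, column] in pixels: a listed point, or the origin of a listed thing).
The state is a dict: "clock": time; "qpos": joint angles; "qd": joint speeds; "joint_efforts": joint torques, N m; "position": TCP position; "tool_rot": TCP orientation; "force": force on the tool from outside, world axes, zero at the start; "moment": the same for the moment, N m; "grip_width": finger opening in m.
Only numpy, scipy, OpenCV 4.12 (cv2) and the standard library are available. Lean on these libraries where they do the work, as an engineer would, in place of code of your own. Each camera call takes 0.05 s, during which the arm holds its last target.

## Working session

There is one attempt and no reset: what is moved stays moved. The work goes in short steps, Python scripts to look and compute and a shell command to move; the robot and the scene stay as the last step left them, time stands still between calls to the robot, and variables do not carry over. Pictures are saved under pics/ and viewed, and the job is handed in when it is done.

```bash
mkdir -p pics; ls; cat > h.py <<'E'
import numpy as np, cv2
from workcell import bot
from scipy.spatial.transform import Rotation as R
def rot(o):
    o=np.array(o,float)
    if o.shape==(3,3): return o
    if o.shape==(3,): return R.from_euler('xyz',o).as_matrix()
    return R.from_quat(o).as_matrix()
def K(c):
    f=240/np.tan(np.radians(c['vertical_fov'])/2); return f
def ray(c,u,v):
    f=K(c); x=(u-c['cx'])/f; y=(v-c['cy'])/f
    X,Y=x,y
    for _ in range(30):
        s=1+c['k1']*(X*X+Y*Y); X,Y=x/s,y/s
    return np.stack([X,Y,np.ones_like(np.asarray(X,float))],-1)
def at_z(c,u,v,z):
    d=rot(c['orientation'])@ray(c,u,v); o=np.array(c['origin']); return o+d*(z-o[2])/d[2]
def at_d(c,u,v,dep):
    r=ray(c,np.asarray(u,float),np.asarray(v,float))*np.asarray(dep)[...,None]
    return r@rot(c['orientation']).T+np.array(c['origin'])
def proj(c,p):
    q=rot(c['orientation']).T@(np.array(p)-np.array(c['origin'])); X,Y=q[0]/q[2],q[1]/q[2]
    s=1+c['k1']*(X*X+Y*Y); f=K(c); return np.array([X*s*f+c['cx'],Y*s*f+c['cy']])
def save(n,p): cv2.imwrite('pics/'+n+'.png',p[:,:,::-1])
E
python3 - <<'E'
from h import *
s=bot.observe(); print(s)
for n in ['side','top','wrist']:
    c=bot.get_calibration(n); print(n,c)
    p,d=bot.grab_frame(n); save(n+'0',p); np.save('pics/'+n+'0.npy',d)
    for t in ['salt','seat','knob_top','stand']:
        try:
            for r in bot.tip_of(n,t)[:4]:
                ct=r['centre']; print(n,t,round(r['score'],2),np.round(ct))
        except Exception as e: print(n,t,e)
E
```

```text
pics
{'clock': 0.0, 'qpos': array([-1.23216588,  0.52203084, -0.03632735,  1.59997113,  0.02121163,
        1.02110198, -0.11282469]), 'qd': array([ 0.00031354, -0.00080761, -0.0011657 ,  0.00161067, -0.00018604,
        0.00052838,  0.00079374]), 'joint_efforts': array([-3.58886491e-04, -9.27092600e+01,  1.97922930e+00, -3.69951332e+01,
        1.77930359e-02,  7.84116914e-03,  2.23173595e-05]), 'position': array([0.24835466, 0.57314146, 0.19442847]), 'tool_rot': array([-3.14047027e+00,  8.95657140e-05,  2.73273297e+00]), 'force': array([-0.03576966,  0.47082752, -0.04973527]), 'moment': array([-0.04311676,  0.01238107, -0.00264134]), 'grip_width': 0.0852831549854996}
side {'vertical_fov': 43.14363493985674, 'cx': 328.20021841648287, 'cy': 232.6794716671005, 'k1': -0.09290709501645932, 'origin': array([1.09417492, 1.28201019, 0.9653437 ]), 'orientation': array([-2.12777636,  0.01373043,  2.76421167])}
side salt 0.95 [298. 312.]
side salt 0.79 [313. 374.]
side salt 0.78 [319. 305.]
side salt 0.73 [324. 344.]
side seat 0.93 [245. 352.]
side seat 0.58 [284. 417.]
side knob_top 0.56 [202. 327.]
side stand 0.63 [247. 337.]
side stand 0.37 [246. 340.]
top {'vertical_fov': 52.30482366380398, 'cx': 319.45563872387663, 'cy': 238.00254222903524, 'k1': 0.009060442731694101, 'origin': array([0.49956959, 0.00285732, 1.35035554]), 'orientation': array([-3.08279136, -0.02158479, -1.5465585 ])}
top salt 0.91 [179. 248.]
top salt 0.84 [243. 224.]
top salt 0.7 [198. 269.]
top salt 0.63 [229. 258.]
top seat 0.73 [247. 367.]
top knob_top 0.79 [246. 369.]
top stand 0.93 [258. 346.]
wrist {'vertical_fov': 65.27957366456572, 'cx': 330.0072373281458, 'cy': 242.60999946045803, 'k1': -0.027821185003511252, 'origin': array([0.17089509, 0.60719727, 0.3732796 ]), 'orientation': array([ 2.80725146e+00, -1.99836016e-05,  1.16221180e+00])}
```

View pics/side0.png

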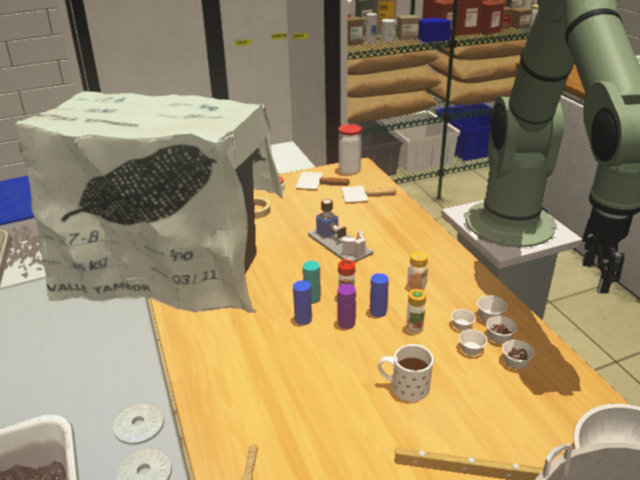

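View pics/top0.png

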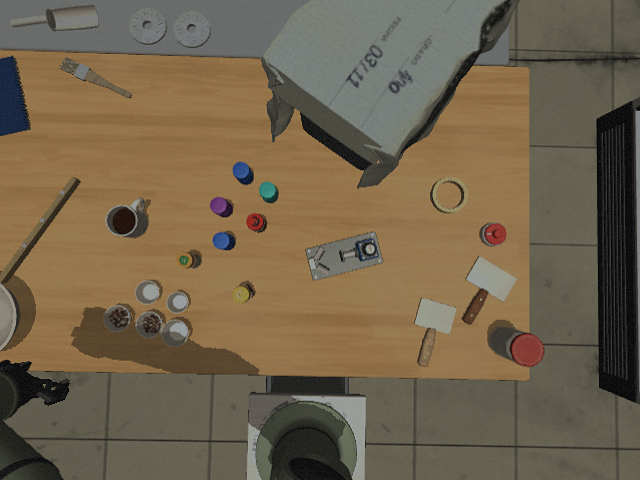

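View pics/wrist0.png

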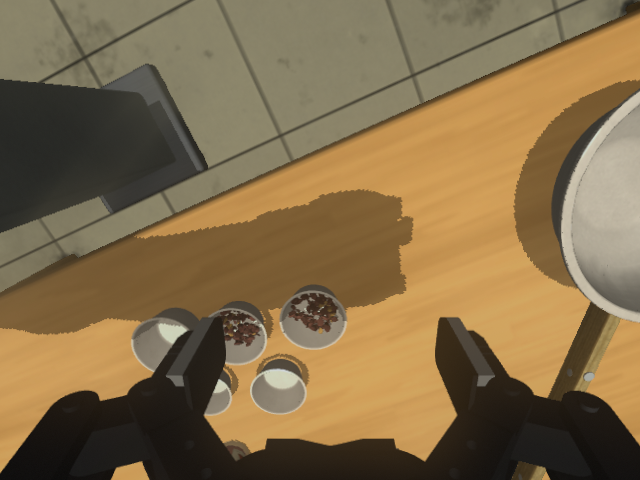

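Red-capped candidates (top picture): the small jar (256,222), the kitchen timer (493,233), and the big jar at the table edge (525,347). Blue, purple and turquoise copies stand at (243,172), (224,240), (221,206) and (268,191). The small jar at (256,222) fits. I'll check it in a crop and measure.

```bash
python3 - <<'E'
from h import *
p=cv2.imread('pics/top0.png')[:,:,::-1]; d=np.load('pics/top0.npy')
c=bot.get_calibration('top')
a=cv2.resize(p[150:310,170:400],None,fx=3.4,fy=3.4,interpolation=cv2.INTER_CUBIC); save('topcrop',a)
s=cv2.imread('pics/side0.png')[:,:,::-1]; save('sidecrop',cv2.resize(s[190:340,270:450],None,fx=4,fy=4,interpolation=cv2.INTER_CUBIC))
vv,uu=np.mgrid[0:480,0:640]; P=at_d(c,uu,vv,d)
np.save('pics/P.npy',P)
for n,(u,v) in dict(salt=(256,222),teal=(268,191),pur=(221,206),blu=(224,240),blu2=(243,172),chili=(188,260),van=(243,293),knob=(368,247)).items():
    w=P[v-14:v+15,u-14:u+15].reshape(-1,3); zt=np.percentile(w[:,2],98)
    m=w[(w[:,2]>zt-0.006)]; lo,hi=m.min(0),m.max(0)
    print(n,len(m),np.round(zt,4),np.round((lo+hi)/2,4),np.round(hi-lo,3), np.round(m.mean(0),4))
z=P[250:300,280:300,2]; print('table',np.median(z))
E
```

```text
salt 205 0.1083 [0.5664 0.0844 0.7263] [0.134 0.163 1.248] [0.6114 0.143  0.1175]
teal 172 0.1088 [0.6081 0.0694 0.7266] [0.217 0.133 1.248] [0.6919 0.1125 0.1347]
pur 191 0.1082 [0.5871 0.1312 0.7263] [0.175 0.257 1.248] [0.6485 0.2311 0.1443]
blu 183 0.1081 [0.5398 0.1258 0.7262] [0.081 0.246 1.248] [0.5606 0.2267 0.1121]
blu2 171 0.1087 [0.633  0.1034 0.7265] [0.267 0.201 1.248] [0.7393 0.1811 0.1347]
chili 173 0.1085 [0.5079 0.1709 0.7264] [0.038 0.336 1.248] [0.5075 0.312  0.1343]
van 207 0.1032 [0.4516 0.0995 0.7238] [0.096 0.193 1.253] [0.4241 0.1741 0.1064]
knob 116 0.1212 [ 0.5315 -0.0815  0.7328] [0.064 0.169 1.235] [ 0.5469 -0.1458  0.1506]
table -0.0007377941442971991
```

View pics/topcrop.png

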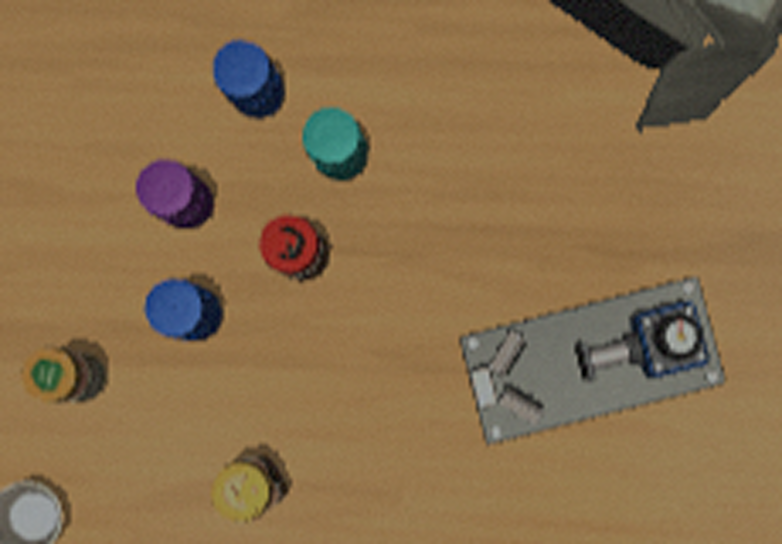

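View pics/sidecrop.png

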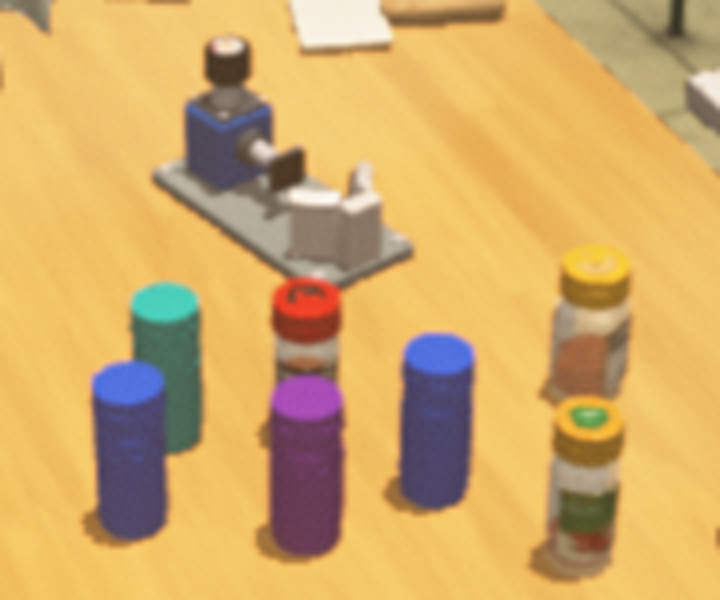

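The crop shows the small red jar (crop 291,245; full picture 256,222) among the blue, purple and turquoise copies. The V is to the left (+y) and the tower to the right. Next, precise positions.

```bash
python3 - <<'E'
from h import *
p=cv2.imread('pics/top0.png'); P=np.load('pics/P.npy'); c=bot.get_calibration('top')
hsv=cv2.cvtColor(p,cv2.COLOR_BGR2HSV)
for n,(u,v) in dict(salt=(256,222),teal=(268,191),pur=(221,206),blu=(224,240),blu2=(243,172),chili=(188,260),van=(243,293),knob=(368,247)).items():
    w=P[v-14:v+15,u-14:u+15].reshape(-1,3); z0=.119 if n=='knob' else .106 if n!='van' else .1
    m=w[abs(w[:,2]-z0-.002)<.005]; med=np.median(m,0); m=m[np.linalg.norm(m[:,:2]-med[:2],axis=1)<.03]
    lo,hi=np.percentile(m,2,axis=0),np.percentile(m,98,axis=0)
    print(n,len(m),np.round((lo+hi)/2,4),np.round(hi-lo,3), np.round(m.mean(0),4))
# plate: grey low saturation region at z~.012
x=P[...,2]; reg=np.zeros(x.shape,bool); reg[225:285,300:390]=1
m=reg&(x>0.007)&(x<.14)
m=cv2.morphologyEx(m.astype(np.uint8),cv2.MORPH_OPEN,np.ones((3,3),np.uint8))
pts=np.argwhere(m)
Q=np.array([at_z(c,u,v,.012)[:2] for v,u in pts[(x[pts[:,0],pts[:,1]]<.02)]])
(rc,sz,an)=cv2.minAreaRect(Q.astype(np.float32)*1000); print('plate',rc,sz,an)
for v,u in ((247,368),): pass
# corners from image
bx=cv2.boxPoints((rc,sz,an))/1000
long=max([(bx[i]-bx[i-1]) for i in range(4)],key=np.linalg.norm); long*=np.sign(long[1])
yaw=np.arctan2(-long[0],long[1]); print('stand yaw',yaw)
y=np.array([-np.sin(yaw),np.cos(yaw)]); mid=np.array(rc)/1000
o=mid-.005*y; print('o',o,'seat',o+.05*y,'knob',o-.055*y)
m2=m*255; save('m',np.repeat(m2[...,None],3,2))
for (n,q) in (('seat',[*(o+.05*y),.012]),('knob',[*(o-.055*y),.119])): print(n,proj(c,q),proj(bot.get_calibration('side'),q))
E
```

```text
salt 183 [0.6128 0.1444 0.1063] [0.041 0.038 0.006] [0.6126 0.1442 0.1056]
teal 162 [0.6965 0.1163 0.1068] [0.037 0.038 0.007] [0.6964 0.1154 0.1059]
pur 161 [0.6529 0.238  0.1064] [0.038 0.038 0.007] [0.6534 0.2386 0.1056]
blu 159 [0.5608 0.2285 0.1063] [0.038 0.039 0.006] [0.5609 0.2279 0.1057]
blu2 158 [0.7446 0.1844 0.1064] [0.038 0.038 0.007] [0.7449 0.1853 0.1058]
chili 157 [0.5079 0.3191 0.1066] [0.037 0.036 0.007] [0.5074 0.3194 0.1057]
van 209 [0.424  0.1746 0.1006] [0.039 0.038 0.007] [0.4238 0.1751 0.1003]
knob 102 [ 0.5469 -0.1492  0.1198] [0.028 0.028 0.007] [ 0.5481 -0.1493  0.1191]
plate (531.5152587890625, -92.31966400146484) (89.46917724609375, 199.05821228027344) 15.88963508605957
stand yaw 0.27732623
o [ 0.53288418 -0.09712862] seat [ 0.51919493 -0.04903907] knob [ 0.54794236 -0.15002712]
seat [328.02563314 260.05694545] [348.19994703 247.57348491]
knob [369.88565165 249.07260676] [325.32990924 200.89966921]
```

```bash
cat >> h.py <<'E'
def delta(tx,ty,tz,yaw=None):
    s=bot.observe(); T=rot(s['tool_rot']); p=s['position']
    d=T.T@(np.array([tx,ty,tz])-p)*1000
    y=np.arctan2(T[1,0],T[0,0]); out=dict(d=np.round(d,1),yaw=round(y,4),tilt=np.round(T[:,2],4))
    if yaw is not None: out['rz']=round(-((yaw-y+np.pi)%(2*np.pi)-np.pi),4)
    # d after turning in place to yaw
    if yaw is not None:
        T2=R.from_euler('xyz',[np.pi,0,yaw]).as_matrix(); out['d_after']=np.round(T2.T@(np.array([tx,ty,tz])-p)*1000,1)
    return out
E
python3 - <<'E'
from h import *
s=bot.observe();c=bot.get_calibration('wrist'); print(proj(c,s['position']),proj(c,s['position']-[0,0,.1]),s['clock'])
T=rot(s['tool_rot']);print('cam in tool',T.T@(np.array(c['origin'])-s['position']), (T.T@rot(c['orientation']))[:,2])
print(delta(.6128,.1444,.24,1.848))
E
```

```text
[329.69199542 283.38993496] [329.78307169 227.84724189] 0.75
cam in tool [ 8.45642097e-02  1.18071737e-04 -1.78340190e-01] [-3.28138728e-01  2.24009285e-04  9.44629517e-01]
{'d': array([-504.9, -248.9,  -45. ]), 'yaw': np.float64(2.7328), 'tilt': array([-0.e+00, -1.e-04, -1.e+00]), 'rz': np.float64(0.8848), 'd_after': array([-512.4,  233. ,  -45. ])}
```

```bash
python3 -m inch '[{"rz":0.147},{"rz":0.147},{"rz":0.147},{"rz":0.147},{"rz":0.147},{"rz":0.147},{"dx":-32,"dy":14.6,"dz":-3},{"dx":-40,"dy":18,"dz":-3},{"dx":-40,"dy":18,"dz":-3},{"dx":-40,"dy":18,"dz":-3}]'
python3 -m inch '[{"dx":-40,"dy":18,"dz":-3},{"dx":-40,"dy":18,"dz":-3},{"dx":-40,"dy":18,"dz":-3},{"dx":-40,"dy":18,"dz":-3},{"dx":-40,"dy":18,"dz":-3},{"dx":-40,"dy":18,"dz":-3},{"dx":-40,"dy":18,"dz":-3},{"dx":-40,"dy":18,"dz":-3},{},{}]'
python3 - <<'E'
from h import *
print(delta(.6128,.1444,.24,1.848), bot.observe()['qpos'],bot.observe()['clock'])
E
```

```text
{'d': array([-504.9, -248.9,  -45. ]), 'yaw': np.float64(2.7328), 'tilt': array([-0.e+00, -1.e-04, -1.e+00]), 'rz': np.float64(0.8848), 'd_after': array([-512.4,  233. ,  -45. ])} [-1.23220785  0.52141677 -0.03631591  1.59951194  0.02120635  1.02112511
 -0.11278281] 0.75schema error: expected keys dx, dy, dz, rx, ry, rz, hand
schema error: expected keys dx, dy, dz, rx, ry, rz, hand
```

```bash
python3 -m inch '[{"dx":0,"dy":0,"dz":0,"rx":0,"ry":0,"rz":0.147,"hand":-1},{"dx":0,"dy":0,"dz":0,"rx":0,"ry":0,"rz":0.147,"hand":-1},{"dx":0,"dy":0,"dz":0,"rx":0,"ry":0,"rz":0.147,"hand":-1},{"dx":0,"dy":0,"dz":0,"rx":0,"ry":0,"rz":0.147,"hand":-1},{"dx":0,"dy":0,"dz":0,"rx":0,"ry":0,"rz":0.147,"hand":-1},{"dx":0,"dy":0,"dz":0,"rx":0,"ry":0,"rz":0.147,"hand":-1},{"dx":-32,"dy":15,"dz":-3,"rx":0,"ry":0,"rz":0,"hand":-1},{"dx":-40,"dy":18,"dz":-3,"rx":0,"ry":0,"rz":0,"hand":-1},{"dx":-40,"dy":18,"dz":-3,"rx":0,"ry":0,"rz":0,"hand":-1},{"dx":-40,"dy":18,"dz":-3,"rx":0,"ry":0,"rz":0,"hand":-1}]'
python3 -m inch '[{"dx":-40,"dy":18,"dz":-3,"rx":0,"ry":0,"rz":0,"hand":-1},{"dx":-40,"dy":18,"dz":-3,"rx":0,"ry":0,"rz":0,"hand":-1},{"dx":-40,"dy":18,"dz":-3,"rx":0,"ry":0,"rz":0,"hand":-1},{"dx":-40,"dy":18,"dz":-3,"rx":0,"ry":0,"rz":0,"hand":-1},{"dx":-40,"dy":18,"dz":-3,"rx":0,"ry":0,"rz":0,"hand":-1},{"dx":-40,"dy":18,"dz":-3,"rx":0,"ry":0,"rz":0,"hand":-1},{"dx":-40,"dy":18,"dz":-3,"rx":0,"ry":0,"rz":0,"hand":-1},{"dx":-40,"dy":18,"dz":-3,"rx":0,"ry":0,"rz":0,"hand":-1},{"dx":0,"dy":0,"dz":0,"rx":0,"ry":0,"rz":0,"hand":-1}]'
python3 - <<'E'
from h import *
print(delta(.6128,.1444,.24,1.848), bot.observe()['qpos'],bot.observe()['clock'])
c=bot.get_calibration('wrist'); p,d=bot.grab_frame('wrist'); save('w1',p); np.save('pics/w1.npy',d)
vv,uu=np.mgrid[0:480,0:640]; P=at_d(c,uu,vv,d)
print(proj(c,[.6128,.1444,.105]))
hsv=cv2.cvtColor(p,cv2.COLOR_RGB2HSV)
m=((hsv[...,0]<8)|(hsv[...,0]>172))&(hsv[...,1]>130)&(P[...,2]>.098)&(P[...,2]<.112)
q=P[m]; print(m.sum(),(np.percentile(q,1,axis=0)+np.percentile(q,99,axis=0))/2,np.percentile(q,99,axis=0)-np.percentile(q,1,axis=0),q.mean(0))
E
```

```text
clock: 1.75
position: [0.3576, 0.4451, 0.2072]
tool_rot: [3.141, -0.0, 1.851]
force: [0.9, 0.5, 0.5]
grip_width: 0.0857
clock: 2.65
position: [0.5868, 0.1727, 0.2314]
tool_rot: [3.14, 0.003, 1.844]
force: [0.1, -0.5, -0.6]
grip_width: 0.0856
{'d': array([-34.3,  17.4,  -8.5]), 'yaw': np.float64(1.8437), 'tilt': array([ 0.002 , -0.0022, -1.    ]), 'rz': np.float64(-0.0043), 'd_after': array([-34.4,  17.2,  -8.6])} [-0.58408837  0.47930738  0.29163704  1.60837655 -0.14823939  1.07472421
  0.01996607] 2.65
[349.48174041 256.46057033]
1478 [0.61056746 0.14782019 0.10269988] [0.03969839 0.04064691 0.00771156] [0.61029715 0.1499597  0.10441704]
```

View pics/w1.png

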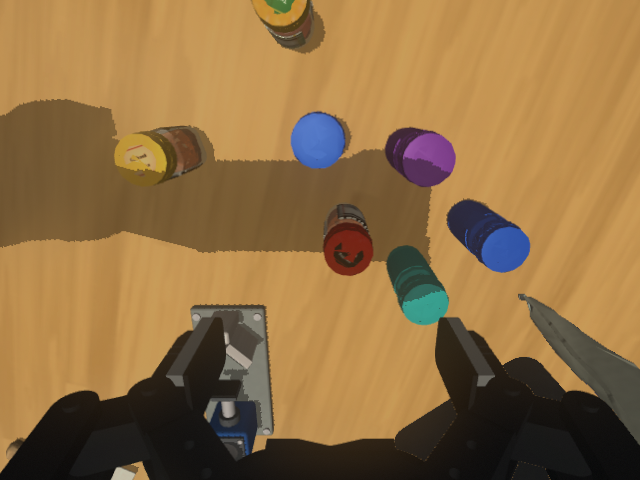

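Wrist picture: the red cap is at (348,248), about 7 px further forward than predicted from the top camera. I'll settle closer and measure again.

```bash
python3 -m inch '[{"dx":-17,"dy":8,"dz":0,"rx":0,"ry":0,"rz":0,"hand":-1},{"dx":-17,"dy":8,"dz":0,"rx":0,"ry":0,"rz":0,"hand":-1},{"dx":0,"dy":0,"dz":10,"rx":0,"ry":0,"rz":0,"hand":-1},{"dx":0,"dy":0,"dz":0,"rx":0,"ry":0,"rz":0,"hand":-0.3},{"dx":0,"dy":0,"dz":0,"rx":0,"ry":0,"rz":0,"hand":-0.3},{"dx":0,"dy":0,"dz":0,"rx":0,"ry":0,"rz":0,"hand":-0.3}]' 40
cat >> h.py <<'E'
def redcap(name,tag,ztop=.105):
    c=bot.get_calibration('wrist'); s=bot.observe(); c=bot.get_calibration(name); p,d=bot.grab_frame(name); save(tag,p); np.save('pics/'+tag+'.npy',d)
    vv,uu=np.mgrid[0:480,0:640]; P=at_d(c,uu,vv,d)
    hsv=cv2.cvtColor(p,cv2.COLOR_RGB2HSV)
    m=((hsv[...,0]<8)|(hsv[...,0]>172))&(hsv[...,1]>130)&(d>0)&(P[...,2]>.05)&(P[...,2]<.16)
    m=cv2.morphologyEx(m.astype(np.uint8),cv2.MORPH_OPEN,np.ones((3,3),np.uint8))
    return c,p,d,P,m
E
python3 - <<'E'
from h import *
s=bot.observe(); print(s['position'],s['tool_rot'],s['qd'].round(3),s['grip_width'])
c,p,d,P,m=redcap('wrist','w2')
q=P[m>0]; print('z hist',np.percentile(q[:,2],[5,25,50,75,95]))
vs,us=np.nonzero(m); print('mask',us.min(),us.max(),vs.min(),vs.max())
zt=np.percentile(q[:,2],70); t=q[abs(q[:,2]-zt)<.004]; 
print(len(t),t.mean(0),(t.min(0)+t.max(0))/2,t.max(0)-t.min(0))
E
```

```text
clock: 3.3
position: [0.608, 0.1515, 0.2212]
tool_rot: [3.141, -0.0, 1.852]
force: [0.4, 0.3, 0.8]
grip_width: 0.0558
[0.60796076 0.15149662 0.22121288] [ 3.14149591e+00 -4.01944019e-04  1.85196714e+00] [ 0.004 -0.002  0.005 -0.003  0.001 -0.001  0.002] 0.0557782854187886
z hist [0.0935688  0.10379087 0.10453249 0.10514351 0.10593897]
mask 307 357 197 251
1652 [0.61079209 0.14938631 0.1046336 ] [0.61067014 0.14707015 0.10420872] [0.04158615 0.04260669 0.0063852 ]
```

View pics/w2.png

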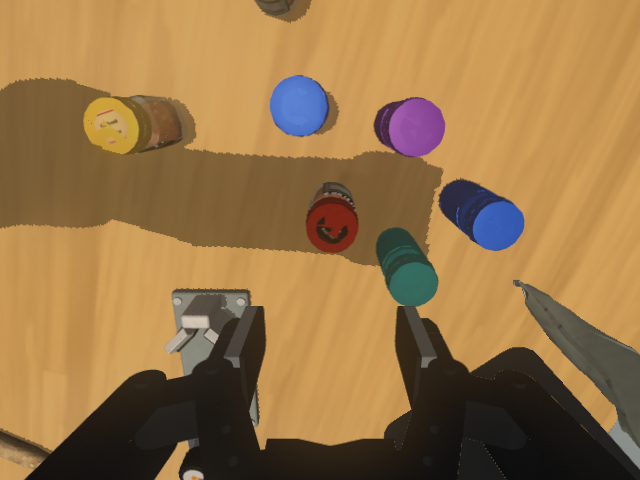

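```bash
python3 - <<'E'
from h import *
c=bot.get_calibration('wrist'); print('wrist',at_z(c,332,226,.105))
cs=bot.get_calibration('side'); s=cv2.imread('pics/side0.png'); d=np.load('pics/side0.npy')
vv,uu=np.mgrid[0:480,0:640]; P=at_d(cs,uu,vv,d)
hsv=cv2.cvtColor(s,cv2.COLOR_BGR2HSV); m=((hsv[...,0]<8)|(hsv[...,0]>172))&(hsv[...,1]>130); b=np.zeros_like(m); b[255:280,330:362]=1; m&=b
vs,us=np.nonzero(m); print('side mask',us.min(),us.max(),vs.min(),vs.max())
q=P[m]; q=q[(q[:,2]>.095)&(q[:,2]<.12)]; print(np.median(q,0))
t=q[abs(q[:,2]-np.percentile(q[:,2],75))<.005]; print(len(t),(t.min(0)+t.max(0))/2,t.max(0)-t.min(0))
for z in (.105,): print('top disc pred', proj(cs,[.611,.149,z]),proj(cs,[.6128,.1444,z]))
k=bot.get_calibration('top')
for q in ([.611,.149,.105],[.6128,.1444,.105]): print(proj(k,q))
E
```

```text
wrist [0.61076739 0.14878708 0.105     ]
side mask 339 354 259 275
[0.611599   0.15494043 0.10558654]
137 [0.60906274 0.14837865 0.10658445] [0.0420619  0.04839725 0.00914132]
top disc pred [345.7955935  264.62848126] [344.39979422 263.80816435]
[252.69284954 221.62856425]
[254.5238483  220.97292167]
```

```bash
python3 - <<'E'
from h import *
print(delta(.611,.148,.135,1.848))
E
```

```text
{'d': array([-4. ,  1.9, 86.3]), 'yaw': np.float64(1.8518), 'tilt': array([ 2.e-04,  4.e-04, -1.e+00]), 'rz': np.float64(0.0038), 'd_after': array([-4. ,  1.9, 86.3])}
```

```bash
python3 -m inch '[{"dx":-4,"dy":2,"dz":17,"rx":0,"ry":0,"rz":0,"hand":-0.5},{"dx":0,"dy":0,"dz":22,"rx":0,"ry":0,"rz":0,"hand":-0.5},{"dx":0,"dy":0,"dz":22,"rx":0,"ry":0,"rz":0,"hand":-0.5},{"dx":0,"dy":0,"dz":20,"rx":0,"ry":0,"rz":0,"hand":-0.5},{"dx":0,"dy":0,"dz":0,"rx":0,"ry":0,"rz":0,"hand":-0.5},{"dx":0,"dy":0,"dz":0,"rx":0,"ry":0,"rz":0,"hand":-0.5}]'
python3 - <<'E'
from h import *
c,p,d,P,m=redcap('wrist','w3')
q=P[m>0]
vs,us=np.nonzero(m); print('mask',us.min(),us.max(),vs.min(),vs.max())
t=q[abs(q[:,2]-np.percentile(q[:,2],70))<.004]; print(t.mean(0),(t.min(0)+t.max(0))/2,t.max(0)-t.min(0))
print(delta(.611,.148,.135,1.848), proj(c,bot.observe()['position']))
E
```

```text
clock: 3.95
position: [0.6115, 0.1474, 0.1407]
tool_rot: [3.141, 0.0, 1.851]
force: [0.1, 0.0, 0.4]
grip_width: 0.0642
mask 295 362 216 289
[0.61076523 0.1495417  0.10463007] [0.61085445 0.14728806 0.10400246] [0.04224017 0.04272224 0.0059844 ]
{'d': array([ 0.8, -0.7,  6.2]), 'yaw': np.float64(1.851), 'tilt': array([ 1.1e-03,  3.0e-04, -1.0e+00]), 'rz': np.float64(0.003), 'd_after': array([ 0.8, -0.7,  6.2])} [330.12245935 284.24048638]
```

View pics/w3.png

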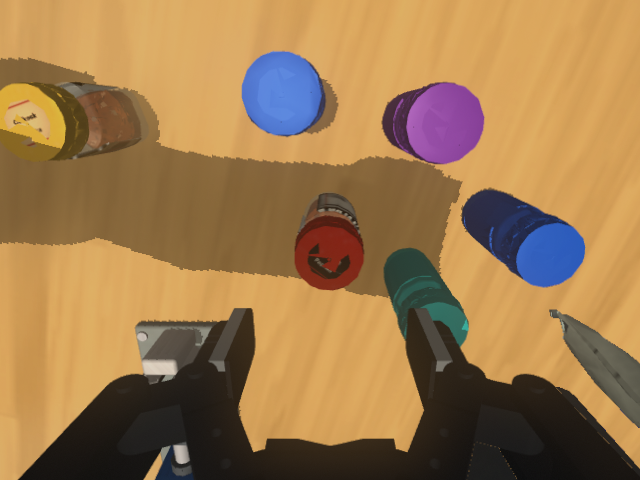

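```bash
python3 -m inch '[{"dx":1,"dy":0,"dz":20,"rx":0,"ry":0,"rz":0,"hand":-0.5},{"dx":0,"dy":0,"dz":20,"rx":0,"ry":0,"rz":0,"hand":-0.5},{"dx":0,"dy":0,"dz":20,"rx":0,"ry":0,"rz":0,"hand":-0.5},{"dx":0,"dy":0,"dz":5,"rx":0,"ry":0,"rz":0,"hand":-0.5},{"dx":0,"dy":0,"dz":0,"rx":0,"ry":0,"rz":0,"hand":-0.5}]'
python3 - <<'E'
from h import *
c,p,d,P,m=redcap('wrist','w4')
print(delta(.611,.148,.07,1.848), proj(c,bot.observe()['position']))
E
```

```text
clock: 4.5
position: [0.6114, 0.1482, 0.0756]
tool_rot: [3.141, 0.0, 1.851]
force: [0.9, 0.1, 0.2]
grip_width: 0.0639
{'d': array([-0. , -0.7,  6.1]), 'yaw': np.float64(1.8507), 'tilt': array([ 1.1e-03,  3.0e-04, -1.0e+00]), 'rz': np.float64(0.0027), 'd_after': array([-0. , -0.7,  6.1])} [330.20088312 284.32155828]
```

View pics/w4.png

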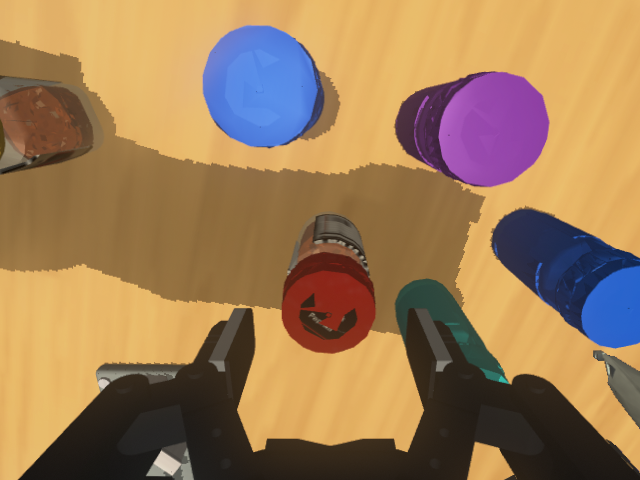

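```bash
python3 - <<'E'
from h import *
c=bot.get_calibration('wrist'); s=bot.observe(); p=s['position'].copy(); p[2]=.105
print(proj(c,p)); print(at_z(c,328.5,308.5,.105),s['position'])
E
python3 -m inch '[{"dx":0,"dy":0,"dz":5,"rx":0,"ry":0,"rz":0,"hand":-0.5},{"dx":0,"dy":0,"dz":0,"rx":0,"ry":0,"rz":0,"hand":0.4},{"dx":0,"dy":0,"dz":0,"rx":0,"ry":0,"rz":0,"hand":0.4},{"dx":0,"dy":0,"dz":0,"rx":0,"ry":0,"rz":0,"hand":0.4},{"dx":0,"dy":0,"dz":0,"rx":0,"ry":0,"rz":0,"hand":0.4},{"dx":0,"dy":0,"dz":0,"rx":0,"ry":0,"rz":0,"hand":0.4}]' 40
python3 - <<'E'
from h import *
c,p,d,P,m=redcap('wrist','w5')
vs,us=np.nonzero(m); print('mask',us.min(),us.max(),vs.min(),vs.max())
s=bot.observe(); print(s['position'],s['force'],s['moment'],s['grip_width'])
E
```

```text
[329.45914738 311.31406186]
[0.61088468 0.14949967 0.105     ] [0.61169587 0.14823946 0.07614463]
clock: 5.15
position: [0.6112, 0.1481, 0.0701]
tool_rot: [3.141, -0.0, 1.851]
force: [-0.1, -0.6, -0.0]
grip_width: 0.0256
mask 282 374 256 359
[0.61114135 0.14810711 0.07005798] [-0.10626068  0.23803364  0.84459177] [ 0.00564002 -0.00832249  0.03816261] 0.025472907468675983
```

View pics/w5.png

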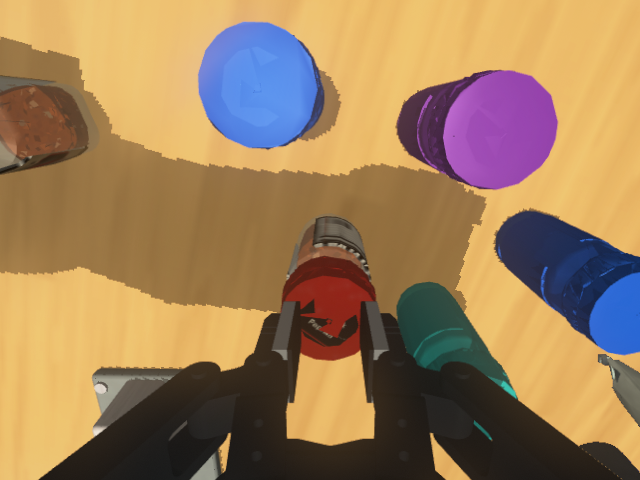

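Grip width is 25 mm, so the cap isn't between the pads. The picture shows the fingers (tips at about (285,305) and (372,305)) drawn over the cap. I'll check depth and the side view.

```bash
python3 - <<'E'
from h import *
d=np.load('pics/w5.npy'); c=bot.get_calibration('wrist')
vv,uu=np.mgrid[0:480,0:640]; P=at_d(c,uu,vv,d)
T=rot(bot.observe()['tool_rot']); t0=bot.observe()['position']
for (u,v) in [(285,306),(285,315),(285,340),(285,370),(270,330),(330,340),(330,355),(372,306),(375,340),(330,300),(395,340)]:
    print((u,v),round(float(d[v,u]),3),P[v,u].round(3),'tool',(T.T@(P[v,u]-t0)).round(3))
cs=bot.get_calibration('side'); p,ds=bot.grab_frame('side'); save('s5',p); save('s5c',cv2.resize(p[200:340,270:430],None,fx=4.5,fy=4.2,interpolation=cv2.INTER_CUBIC)); print(proj(cs,t0))
E
```

```text
(285, 306) 0.151 [0.591 0.154 0.114] tool [ 0.011 -0.018 -0.044]
(285, 315) 0.144 [0.592 0.154 0.121] tool [ 0.011 -0.017 -0.051]
(285, 340) 0.13 [0.594 0.154 0.137] tool [ 0.01  -0.015 -0.067]
(285, 370) 0.12 [0.596 0.151 0.149] tool [ 0.007 -0.014 -0.079]
(270, 330) 0.142 [0.588 0.148 0.125] tool [ 0.007 -0.023 -0.055]
(330, 340) 0.167 [0.614 0.138 0.105] tool [-0.011  0.    -0.035]
(330, 355) 0.17 [0.617 0.13  0.105] tool [-0.019  0.    -0.035]
(372, 306) 0.152 [0.625 0.163 0.113] tool [ 0.011  0.017 -0.043]
(375, 340) 0.128 [0.623 0.164 0.139] tool [ 0.012  0.016 -0.069]
(330, 300) 0.16 [0.609 0.157 0.105] tool [ 0.009  0.    -0.035]
(395, 340) 0.135 [0.632 0.161 0.132] tool [ 0.007  0.024 -0.062]
[345.57799895 275.90394482]
```

View pics/s5c.png

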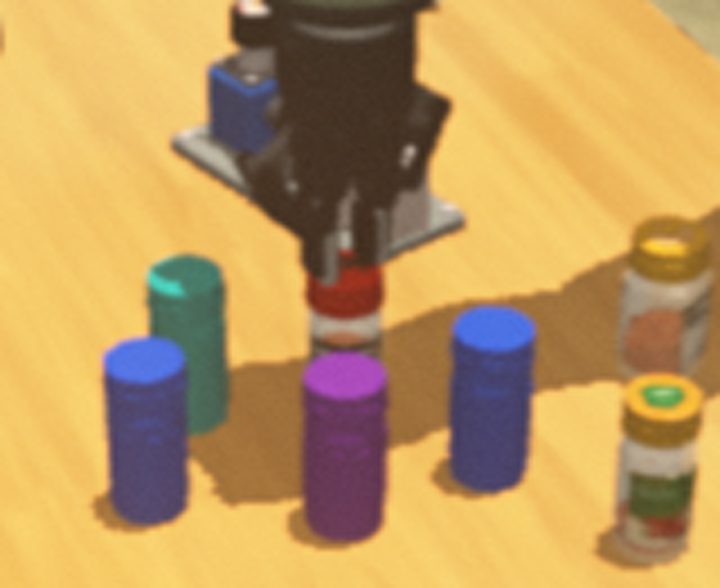

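```bash
python3 - <<'E'
from h import *
cs=bot.get_calibration('side')
for z in (.07,.08,.09,.1,.11,.12): print(z,proj(cs,[.627,.157,z]).round(1),proj(cs,[.594,.147,z]).round(1))
p=cv2.imread('pics/s5.png'); cv2.imwrite('pics/s5d.png',cv2.resize(p[235:295,310:380],None,fx=10,fy=9,interpolation=cv2.INTER_CUBIC))
w=cv2.imread('pics/w5.png'); cv2.imwrite('pics/w5d.png',cv2.resize(w[240:400,230:430],None,fx=3.7,fy=3.7,interpolation=cv2.INTER_CUBIC))
E
```

```text
0.07 [341.1 279.3] [351.7 274.1]
0.08 [341.1 276.1] [351.7 270.9]
0.09 [341.1 272.8] [351.7 267.6]
0.1 [341.1 269.5] [351.8 264.3]
0.11 [341.1 266.1] [351.8 261. ]
0.12 [341.1 262.8] [351.8 257.7]
```

View pics/s5d.png

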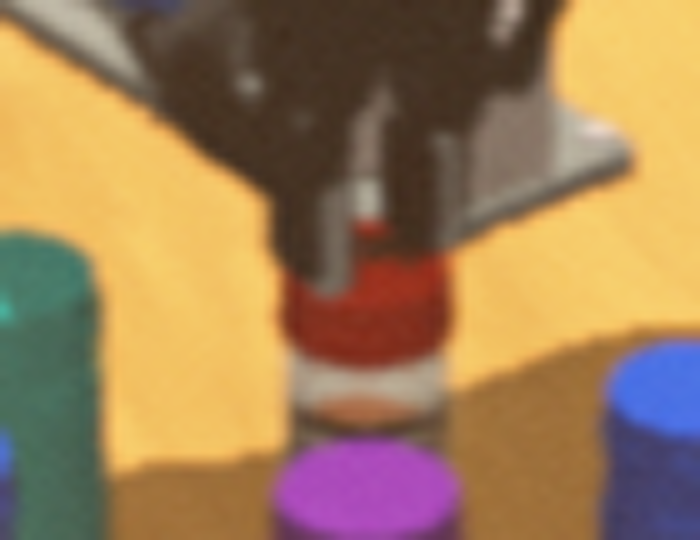

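View pics/w5d.png

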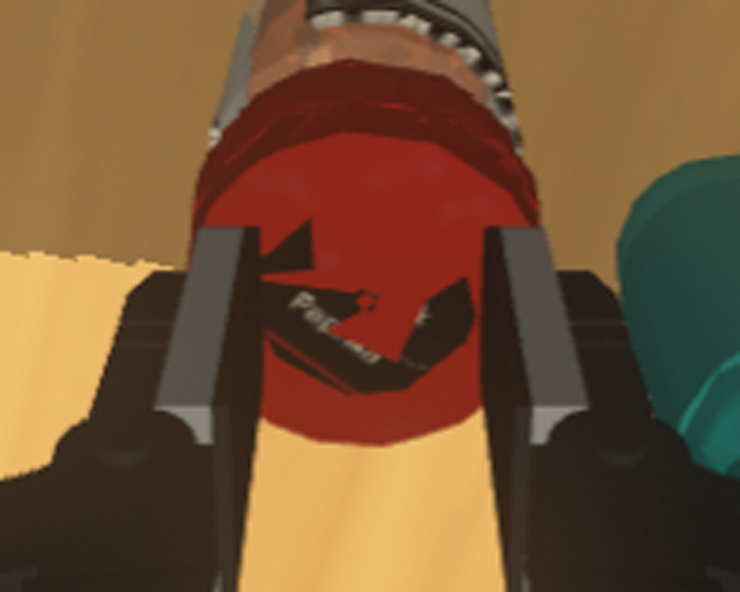

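The side view also puts the tips at z≈0.108 while the reported TCP is 0.070. The real fingertips are therefore about 38 mm behind the reported TCP, just above the cap. I'll open, go lower, and check again.

```bash
python3 -m inch '[{"dx":1,"dy":0,"dz":0,"rx":0,"ry":0,"rz":0,"hand":-0.5},{"dx":0,"dy":0,"dz":0,"rx":0,"ry":0,"rz":0,"hand":-0.5},{"dx":0,"dy":0,"dz":0,"rx":0,"ry":0,"rz":0,"hand":-0.5},{"dx":0,"dy":0,"dz":12,"rx":0,"ry":0,"rz":0,"hand":-0.5},{"dx":0,"dy":0,"dz":12,"rx":0,"ry":0,"rz":0,"hand":-0.5},{"dx":0,"dy":0,"dz":12,"rx":0,"ry":0,"rz":0,"hand":-0.5},{"dx":0,"dy":0,"dz":0,"rx":0,"ry":0,"rz":0,"hand":-0.5}]' 40
python3 - <<'E'
from h import *
c,p,d,P,m=redcap('wrist','w6')
s=bot.observe(); print(s['position'],s['force'],s['moment'],s['grip_width'])
T=rot(s['tool_rot'])
Q=(P-s['position'])@T
b=(P[...,2]>.02)&(abs(Q[...,0])<.013)&(abs(Q[...,1])>.026)&(abs(Q[...,1])<.05)&(d>0)&(d<.3)
q=Q[b]; print(len(q),np.percentile(q[:,2],[50,90,98,99.5]))
p,_=bot.grab_frame('side'); save('s6c',cv2.resize(p[235:295,310:380],None,fx=10,fy=9,interpolation=cv2.INTER_CUBIC))
E
```

```text
clock: 5.95
position: [0.6095, 0.1488, 0.0316]
tool_rot: [-3.138, 0.0, 1.851]
force: [-0.9, -1.1, 0.4]
grip_width: 0.0638
[0.61013061 0.1487887  0.03270675] [ 1.29893218 -0.16785158 -0.21522081] [-0.04978218 -0.03592385  0.05363695] 0.06415882198633752
13410 [-0.08167973 -0.05365316 -0.04516871 -0.04213969]
```

View pics/w6.png

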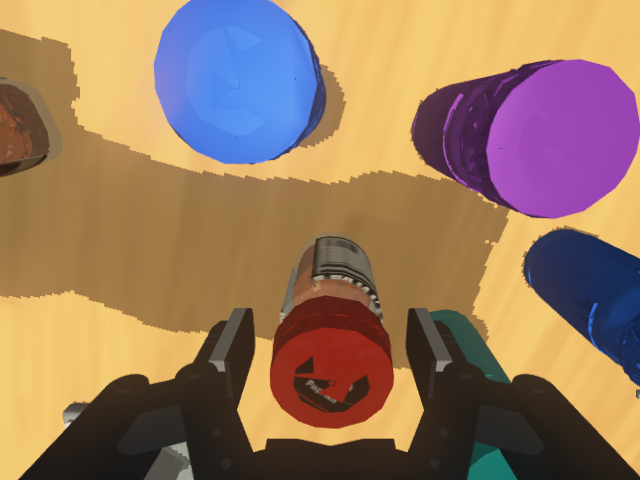

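View pics/s6c.png

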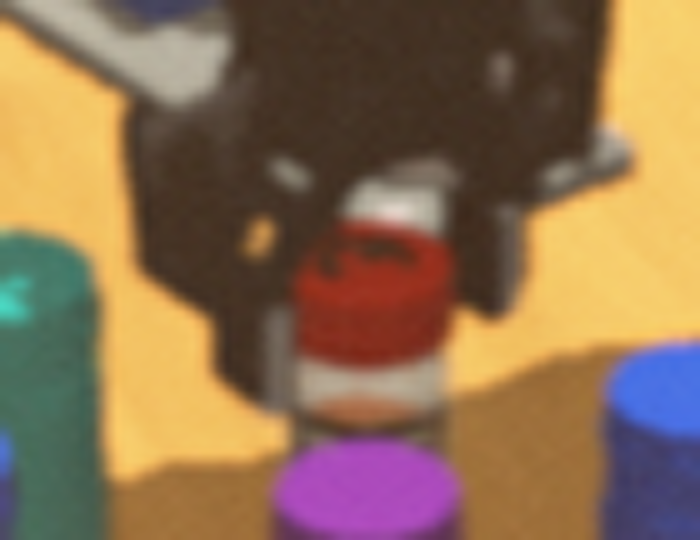

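The tips now straddle the cap, at about z 0.075. Closing.

```bash
python3 -m inch '[{"dx":0,"dy":0,"dz":0,"rx":0,"ry":0,"rz":0,"hand":0.3},{"dx":0,"dy":0,"dz":0,"rx":0,"ry":0,"rz":0,"hand":0.3},{"dx":0,"dy":0,"dz":0,"rx":0,"ry":0,"rz":0,"hand":0.3},{"dx":0,"dy":0,"dz":0,"rx":0,"ry":0,"rz":0,"hand":0.3},{"dx":0,"dy":0,"dz":0,"rx":0,"ry":0,"rz":0,"hand":0.3}]' 40
python3 -m inch '[{"dx":0,"dy":0,"dz":-10,"rx":0,"ry":0,"rz":0,"hand":0.3},{"dx":0,"dy":0,"dz":-30,"rx":0,"ry":0,"rz":0,"hand":0.3},{"dx":0,"dy":0,"dz":-40,"rx":0,"ry":0,"rz":0,"hand":0.3},{"dx":0,"dy":0,"dz":-40,"rx":0,"ry":0,"rz":0,"hand":0.3},{"dx":0,"dy":0,"dz":0,"rx":0,"ry":0,"rz":0,"hand":0.3},{"dx":0,"dy":0,"dz":0,"rx":0,"ry":0,"rz":0,"hand":0.3}]' 40
python3 - <<'E'
from h import *
c,p,d,P,m=redcap('wrist','w7')
vs,us=np.nonzero(m); print('mask',us.min(),us.max(),vs.min(),vs.max())
s=bot.observe(); print(s['position'],s['force'],s['grip_width'])
print(delta(.5215,-.0565,.16,1.848))
p,_=bot.grab_frame('side'); save('s7c',cv2.resize(p[165:295,270:420],None,fx=5,fy=4.5,interpolation=cv2.INTER_CUBIC))
E
```

```text
clock: 6.55
position: [0.6112, 0.1492, 0.0345]
tool_rot: [3.141, -0.0, 1.851]
force: [-2.0, -0.4, 7.0]
grip_width: 0.0429
clock: 7.15
position: [0.611, 0.1493, 0.1551]
tool_rot: [3.14, -0.0, 1.851]
force: [-0.8, 0.4, -2.1]
grip_width: 0.0429Traceback (most recent call last):
  File "<stdin>", line 3, in <module>
    return umr_minimum(a, axis, None, out, keepdims, initial, where)
ValueError: zero-size array to reduction operation minimum which has no identity
```

View pics/w7.png

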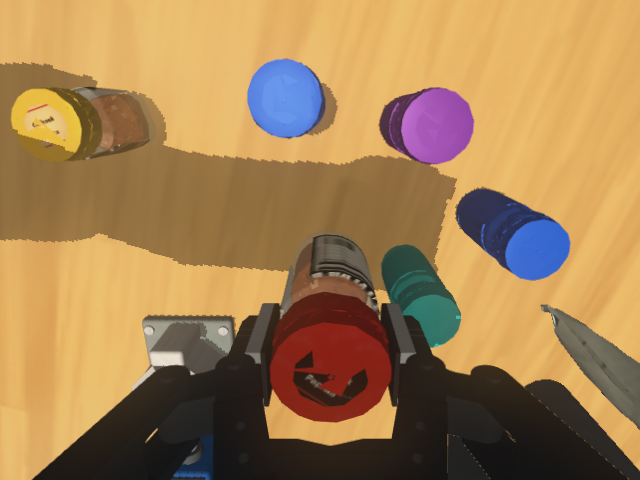

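```bash
python3 - <<'E'
from h import *
print(delta(.558,-.188,.21,1.848))
s=bot.observe();c=bot.get_calibration('wrist');T=rot(s['tool_rot'])
w=cv2.imread('pics/w7.png');hsv=cv2.cvtColor(w,cv2.COLOR_BGR2HSV);m=((hsv[...,0]<8)|(hsv[...,0]>172))&(hsv[...,1]>130)
r=m[:,325:337].any(1);print('rows',np.nonzero(r)[0][[0,-1]]); cc=m[350:370].any(0);print('cols',np.nonzero(cc)[0][[0,-1]])
for v in (358,360,362): print(T.T@(at_z(c,331,v,s['position'][2]+.0705)-s['position']))
E
```

```text
{'d': array([-309.5, -143.6,  -56.2]), 'yaw': np.float64(1.851), 'tilt': array([-4.e-04,  1.e-04, -1.e+00]), 'rz': np.float64(0.003), 'd_after': array([-310. , -142.7,  -56.2])}
rows [292 421]
cols [269 392]
[ 0.00547368  0.00063125 -0.07049917]
[ 0.00465607  0.00063217 -0.07049933]
[ 0.00383479  0.00063311 -0.07049949]
```

```bash
python3 -m inch '[{"dx":-10,"dy":-4,"dz":-18,"rx":0,"ry":0,"rz":0,"hand":0.3},{"dx":-20,"dy":-9,"dz":-20,"rx":0,"ry":0,"rz":0,"hand":0.3},{"dx":-28,"dy":-13,"dz":-18,"rx":0,"ry":0,"rz":0,"hand":0.3},{"dx":-30,"dy":-14,"dz":0,"rx":0,"ry":0,"rz":0,"hand":0.3},{"dx":-30,"dy":-14,"dz":0,"rx":0,"ry":0,"rz":0,"hand":0.3},{"dx":-30,"dy":-14,"dz":0,"rx":0,"ry":0,"rz":0,"hand":0.3},{"dx":-30,"dy":-14,"dz":0,"rx":0,"ry":0,"rz":0,"hand":0.3},{"dx":-30,"dy":-14,"dz":0,"rx":0,"ry":0,"rz":0,"hand":0.3},{"dx":-30,"dy":-14,"dz":0,"rx":0,"ry":0,"rz":0,"hand":0.3},{"dx":-30,"dy":-14,"dz":0,"rx":0,"ry":0,"rz":0,"hand":0.3}]'
python3 -m inch '[{"dx":-22,"dy":-10,"dz":0,"rx":0,"ry":0,"rz":0,"hand":0.3},{"dx":-14,"dy":-8,"dz":0,"rx":0,"ry":0,"rz":0,"hand":0.3},{"dx":-6,"dy":-3,"dz":0,"rx":0,"ry":0,"rz":0,"hand":0.3},{"dx":0,"dy":0,"dz":0,"rx":0,"ry":0,"rz":0,"hand":0.3},{"dx":0,"dy":0,"dz":0,"rx":0,"ry":0,"rz":0,"hand":0.3}]'
python3 - <<'E'
from h import *
c=bot.get_calibration('wrist'); p,d=bot.grab_frame('wrist'); save('w8',p); np.save('pics/w8.npy',d)
print(delta(.558,-.188,.21,1.848), bot.observe()['qpos'].round(2))
for q in ([.5192,-.0490,.012],[.5479,-.1500,.119]): print(proj(c,q))
for t in ('seat','knob_top','knob_grip','stand'): 
    for r in bot.tip_of('wrist',t)[:2]: print(t,r['score'],r['centre'])
E
```

```text
clock: 8.2
position: [0.5647, -0.1438, 0.2087]
tool_rot: [-3.139, -0.001, 1.851]
force: [0.4, 0.4, -2.2]
grip_width: 0.0432
clock: 8.7
position: [0.5574, -0.1876, 0.2097]
tool_rot: [-3.141, -0.001, 1.852]
force: [0.4, 0.2, -1.2]
grip_width: 0.0427
{'d': array([-0.7,  0.3, -0.2]), 'yaw': np.float64(1.8524), 'tilt': array([-2.e-04,  6.e-04, -1.e+00]), 'rz': np.float64(0.0044), 'd_after': array([-0.7,  0.3, -0.2])} [-0.01  0.47  0.34  1.7  -0.18  1.01  0.67]
[331.80586861  44.53155563]
[331.50111889 180.37348912]
seat 0.97 [43.4, 334.2]
knob_top 0.89 [177.2, 333.2]
knob_grip 0.56 [176.2, 333.0]
stand 0.64 [101.9, 331.5]
```

View pics/w8.png

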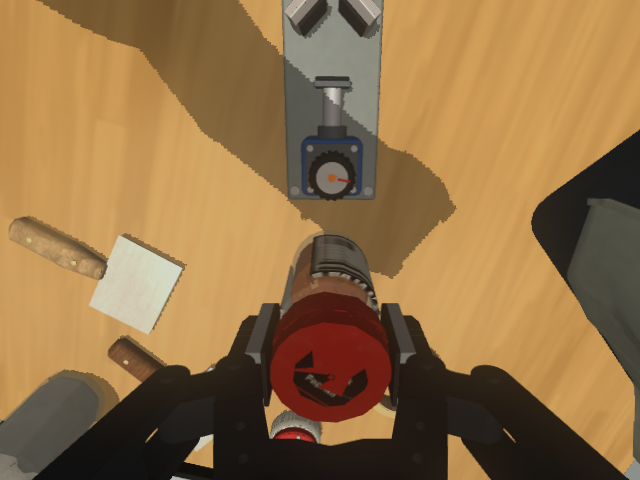

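Wrist picture: knob at (332,178), plate near corners (289,199) and (375,199), V at top (333,15). Locating the stand in wrist coordinates.

```bash
python3 - <<'E'
from h import *
c=bot.get_calibration('wrist'); s=bot.observe()
p=cv2.imread('pics/w8.png'); d=np.load('pics/w8.npy')
vv,uu=np.mgrid[0:480,0:640]; P=at_d(c,uu,vv,d)
k=at_z(c,332.5,177.5,.119); print('knob',k)
a=P[160:196,312:352].reshape(-1,3); a=a[abs(a[:,2]-.119)<.006]; print('knob depth',len(a),(a.min(0)+a.max(0))/2,a.max(0)-a.min(0),np.median(a[:,2]))
g=P[5:200,270:395]; m=(abs(g[...,2]-.012)<.006); 
q=g[m]; print('platez',np.median(q[:,2]))
m=m.astype(np.uint8); n,l,st,_=cv2.connectedComponentsWithStats(m); 
# edge fits per row
L=[];Rr=[]
for i in range(20,190,5):
    row=np.nonzero(m[i])[0]
    if len(row)>10: L.append(at_z(c,270+row[0]-.5,5+i,.012)[:2]); Rr.append(at_z(c,270+row[-1]+.5,5+i,.012)[:2])
L=np.array(L);Rr=np.array(Rr)
def line(A):
    for _ in range(3):
        vx,vy,x,y=cv2.fitLine(A.astype(np.float32),cv2.DIST_HUBER,0,.001,.001).ravel()
    return (vx,vy,x,y),np.arctan2(-vx*np.sign(vy),abs(vy))
lL,yL=line(L);lR,yR=line(Rr);print('yaw',yL,yR)
yaw=(yL+yR)/2; ey=np.array([-np.sin(yaw),np.cos(yaw)]);ex=np.array([np.cos(yaw),np.sin(yaw)])
xl=np.median(L@ex);xr=np.median(Rr@ex);print('width',xr-xl,'center x',(xl+xr)/2,'knob x',k[:2]@ex)
cr=np.array([at_z(c,u,v,.012)[:2] for u,v in ((289,199.5),(375,199.5))]);print('near edge y',cr@ey,'knob y',k[:2]@ey,'-> expect diff 40mm')
yo=(k[:2]@ey+.055+ (cr@ey).mean()+.095)/2
o=ex*((xl+xr)/2+k[:2]@ex)/2+ey*yo; print('o',o,'seat',o+.05*ey,'knob',o-.055*ey,'yaw',yaw)
# pad and V depth
T=np.stack([ex,ey]); 
print('pad', [ (T@(at_z(c,u,v,.061)[:2]-o)).round(4) for u,v in ((316,77),(350,77),(316,85),(350,85))])
p=p[0:210,270:400]; cv2.imwrite('pics/w8c.png',cv2.resize(p,None,fx=2.8,fy=2.8,interpolation=cv2.INTER_CUBIC)[:600])
E
```

```text
knob [ 0.54800944 -0.14850311  0.119     ]
knob depth 1362 [ 0.54751399 -0.1488295   0.11742613] [0.03243765 0.02999799 0.00685262] 0.11798167314096603
platez 0.011618639750176019
yaw 0.27903613 0.27329966
width 0.0885825179687828 center x 0.48614035016217144 knob x 0.4867514904387807
near edge y [-0.33251111 -0.33205424] knob y -0.2923021026012857 -> expect diff 40mm
o [ 0.53271593 -0.09566118] seat [ 0.51908239 -0.04755581] knob [ 0.54771282 -0.14857709] yaw 0.2761679
pad [array([-0.0132,  0.0165]), array([0.0142, 0.0166]), array([-0.0132,  0.0105]), array([0.0144, 0.0106])]
```

View pics/w8c.png

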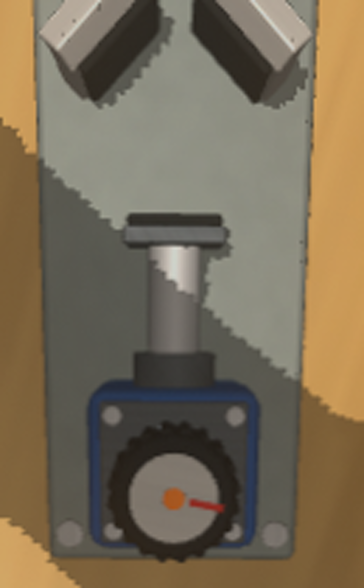

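```bash
python3 - <<'E'
from h import *
from scipy.optimize import minimize
s=bot.observe();c=bot.get_calibration('wrist');T=rot(s['tool_rot']);d=np.load('pics/w8.npy')
w=cv2.imread('pics/w8.png');hsv=cv2.cvtColor(w,cv2.COLOR_BGR2HSV);m=((hsv[...,0]<8)|(hsv[...,0]>172))&(hsv[...,1]>130)
m[:280]=0;m[432:]=0
print('bottom rows', [(u,np.nonzero(m[:,u])[0].max()) for u in (300,315,331,347,362)], 'cols', [(v,np.nonzero(m[v])[0][[0,-1]]) for v in (340,350,360,370)])
th=np.linspace(0,2*np.pi,361)
for z in (-.066,-.0705,-.075):
  for x in (0,.002,.004,.006):
    q=np.array([proj(c,s['position']+T@np.array([x+.022*np.cos(t),.0006+.022*np.sin(t),z])) for t in th])
    print(z,x,'cols',q[:,0].min().round(),q[:,0].max().round(),'rows',q[:,1].min().round(),q[:,1].max().round())
P=at_d(c,*np.meshgrid(np.arange(640.),np.arange(480.)),d); Q=(P-s['position'])@T
q=Q[m&(d>0)]; t=q[abs(q[:,2]-np.median(Q[365:410,325:337,2]))<.003]; print(np.median(Q[365:410,325:337,2]),(t.min(0)+t.max(0))/2,t.max(0)-t.min(0))
# plane tilt of cap top
yy,xx=np.mgrid[350:415,300:360]; pts=Q[350:415,300:360].reshape(-1,3); A=np.c_[pts[:,:2],np.ones(len(pts))]
print(np.linalg.lstsq(A,pts[:,2],rcond=None)[0])
E
```

```text
bottom rows [(300, np.int64(431)), (315, np.int64(420)), (331, np.int64(421)), (347, np.int64(418)), (362, np.int64(414))] cols [(340, array([273, 387])), (350, array([273, 388])), (360, array([271, 390])), (370, array([270, 391]))]
-0.066 0 cols 269.0 392.0 rows 309.0 412.0
-0.066 0.002 cols 269.0 393.0 rows 304.0 407.0
-0.066 0.004 cols 269.0 393.0 rows 298.0 403.0
-0.066 0.006 cols 268.0 393.0 rows 293.0 399.0
-0.0705 0 cols 267.0 394.0 rows 316.0 421.0
-0.0705 0.002 cols 267.0 395.0 rows 310.0 416.0
-0.0705 0.004 cols 267.0 395.0 rows 305.0 412.0
-0.0705 0.006 cols 266.0 395.0 rows 299.0 408.0
-0.075 0 cols 265.0 396.0 rows 323.0 430.0
-0.075 0.002 cols 265.0 397.0 rows 317.0 426.0
-0.075 0.004 cols 265.0 397.0 rows 312.0 422.0
-0.075 0.006 cols 264.0 397.0 rows 306.0 417.0
-0.07058885434008896 [-0.0020213   0.0003188  -0.07005925] [0.04365953 0.04293592 0.00494036]
[-0.48164404 -0.0005371  -0.07314354]
```

```bash
python3 - <<'E'
from h import *
s=bot.observe();c=bot.get_calibration('wrist');T=rot(s['tool_rot'])
for f in ('w8',):
  d=np.load('pics/%s.npy'%f); P=at_d(c,*np.meshgrid(np.arange(640.),np.arange(480.)),d); Q=(P-s['position'])@T
  for v in range(290,430,10): print(v,Q[v,331].round(4),Q[v,305].round(4),Q[v,355].round(4))
E
```

```text
290 [ 0.0177  0.0007 -0.043 ] [ 0.0164 -0.0099 -0.0404] [ 0.0169  0.0104 -0.0414]
300 [ 0.0203  0.0007 -0.0565] [ 0.0187 -0.009  -0.0535] [ 0.0185  0.0097 -0.053 ]
310 [ 0.0194  0.0007 -0.062 ] [ 0.0184 -0.0086 -0.0603] [ 0.0184  0.0092 -0.0603]
320 [ 0.019   0.0006 -0.0681] [ 0.0175 -0.0083 -0.0657] [ 0.0177  0.0089 -0.066 ]
330 [ 0.0168  0.0006 -0.0709] [ 0.0163 -0.008  -0.07  ] [ 0.0159  0.0087 -0.0693]
340 [ 0.0124  0.0007 -0.07  ] [ 0.0119 -0.0082 -0.0693] [ 0.0122  0.0088 -0.0698]
350 [ 0.0085  0.0007 -0.0701] [ 0.0083 -0.0082 -0.0698] [ 0.0086  0.0088 -0.0702]
360 [ 0.005   0.0007 -0.0708] [ 0.0046 -0.0083 -0.0704] [ 0.0041  0.009  -0.0697]
370 [ 0.0005  0.0007 -0.0704] [ 0.0011 -0.0083 -0.0712] [ 0.001   0.0089 -0.071 ]
380 [-0.003   0.0007 -0.0713] [-0.0035 -0.0084 -0.0708] [-0.0033  0.0091 -0.071 ]
390 [-0.0081  0.0007 -0.0704] [-0.0086 -0.0086 -0.0699] [-0.007   0.0091 -0.0717]
400 [-0.0126  0.0007 -0.0703] [-0.0125 -0.0087 -0.0704] [-0.0129  0.0093 -0.07  ]
410 [-0.0178  0.0007 -0.0697] [-0.0168 -0.0087 -0.0707] [-0.0168  0.0094 -0.0707]
420 [-0.0216  0.0007 -0.0706] [-0.2836 -0.0315  0.1947] [-0.2985  0.0334  0.2098]
```

```bash
python3 - <<'E'
from h import *
print(delta(.5193,-.0506,.12,1.847))
E
```

```text
{'d': array([142.7,   1.6,  90. ]), 'yaw': np.float64(1.8517), 'tilt': array([ 0.e+00,  1.e-04, -1.e+00]), 'rz': np.float64(0.0047), 'd_after': array([142.7,   0.9,  90. ])}
```

```bash
python3 -m inch '[{"dx":12,"dy":1,"dz":0,"rx":0,"ry":0,"rz":0.005,"hand":0.3},{"dx":26,"dy":0,"dz":0,"rx":0,"ry":0,"rz":0,"hand":0.3},{"dx":30,"dy":0,"dz":0,"rx":0,"ry":0,"rz":0,"hand":0.3},{"dx":30,"dy":0,"dz":0,"rx":0,"ry":0,"rz":0,"hand":0.3},{"dx":26,"dy":0,"dz":0,"rx":0,"ry":0,"rz":0,"hand":0.3},{"dx":13,"dy":0,"dz":0,"rx":0,"ry":0,"rz":0,"hand":0.3},{"dx":6,"dy":0,"dz":20,"rx":0,"ry":0,"rz":0,"hand":0.3},{"dx":0,"dy":0,"dz":35,"rx":0,"ry":0,"rz":0,"hand":0.3},{"dx":0,"dy":0,"dz":25,"rx":0,"ry":0,"rz":0,"hand":0.3},{"dx":0,"dy":0,"dz":10,"rx":0,"ry":0,"rz":0,"hand":0.3}]'
python3 -m inch '[{"dx":0,"dy":0,"dz":0,"rx":0,"ry":0,"rz":0,"hand":0.3},{"dx":0,"dy":0,"dz":0,"rx":0,"ry":0,"rz":0,"hand":0.3}]'
python3 - <<'E'
from h import *
print(delta(.5193,-.0506,.0465,1.847))
p,_=bot.grab_frame('side'); save('s9c',cv2.resize(p[165:275,280:420],None,fx=5,fy=5,interpolation=cv2.INTER_CUBIC))
p,_=bot.grab_frame('wrist'); save('w9',p)
E
```

```text
clock: 9.95
position: [0.5181, -0.0508, 0.1182]
tool_rot: [-3.139, -0.0, 1.846]
force: [0.4, 0.3, -0.8]
grip_width: 0.0426
clock: 10.15
position: [0.5198, -0.0512, 0.1209]
tool_rot: [3.141, 0.0, 1.845]
force: [-0.2, -0.7, -0.9]
grip_width: 0.043
{'d': array([ 0.7, -0.4, 74.4]), 'yaw': np.float64(1.8454), 'tilt': array([ 1.e-03, -1.e-04, -1.e+00]), 'rz': np.float64(-0.0016), 'd_after': array([ 0.7, -0.3, 74.4])}
```

View pics/s9c.png

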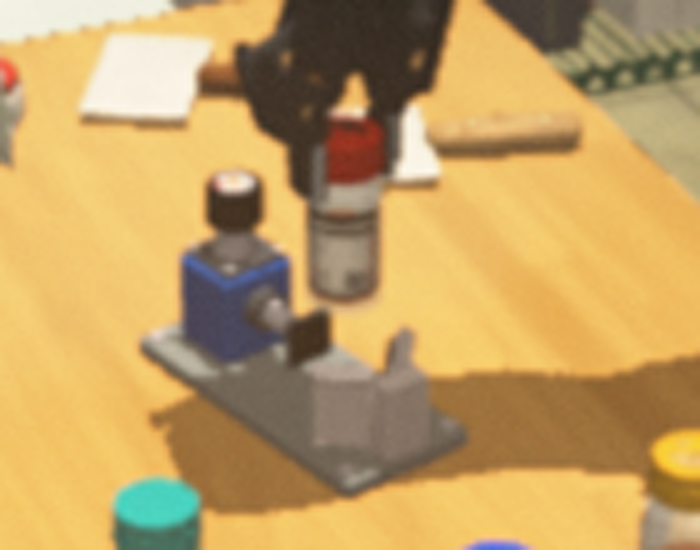

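View pics/w9.png

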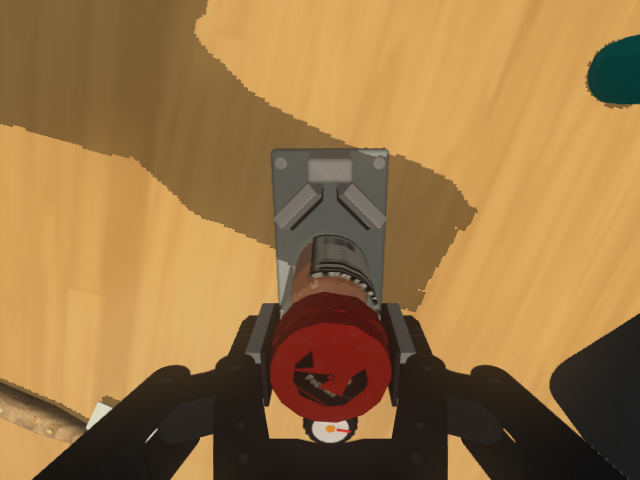

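```bash
python3 - <<'E'
from h import *
c=bot.get_calibration('wrist'); yaw=.2762; ey=np.array([-np.sin(yaw),np.cos(yaw)]);ex=np.array([np.cos(yaw),np.sin(yaw)]);o=np.array([.53272,-.09566])
for u,v,z in ((272,150,.012),(388,150,.012),(308,170,.064),(352,170,.064)): q=at_z(c,u,v,z)[:2]-o; print(q@ex,q@ey)
s=bot.observe()['position'][:2]-o; print('tcp',s@ex,s@ey)
E
python3 -m inch '[{"dx":1,"dy":0,"dz":10,"rx":0,"ry":0,"rz":0,"hand":0.3},{"dx":0,"dy":0,"dz":18,"rx":0,"ry":0,"rz":0,"hand":0.3},{"dx":0,"dy":0,"dz":18,"rx":0,"ry":0,"rz":0,"hand":0.3},{"dx":0,"dy":0,"dz":12,"rx":0,"ry":0,"rz":0,"hand":0.3},{"dx":0,"dy":0,"dz":6,"rx":0,"ry":0,"rz":0,"hand":0.3},{"dx":0,"dy":0,"dz":5,"rx":0,"ry":0,"rz":0,"hand":0.3},{"dx":0,"dy":0,"dz":0,"rx":0,"ry":0,"rz":0,"hand":0.3}]'
python3 - <<'E'
from h import *
s=bot.observe();print(delta(.5193,-.0506,.0465,1.847),s['force'],s['moment'])
E
```

```text
-0.04312342585408088 0.10472382950555463
0.043835672697873605 0.10460942265262807
-0.01345958376179349 0.09725066217002001
0.013997943360581116 0.0972125881695079
tcp -0.00014683262781028765 0.04634391719179396
clock: 10.95
position: [0.5189, -0.0501, 0.0508]
tool_rot: [-3.141, -0.0, 1.846]
force: [-0.3, 0.7, -1.4]
grip_width: 0.0424
{'d': array([-0.6,  0.2,  4.3]), 'yaw': np.float64(1.8457), 'tilt': array([-2.e-04, -0.e+00, -1.e+00]), 'rz': np.float64(-0.0013), 'd_after': array([-0.6,  0.2,  4.3])} [-0.32263048  0.7372125  -1.44947597] [-0.03710934  0.04795132  0.01127189]
```

No lateral contact (force about 1 N). Down the last few mm until the foot touches.

```bash
python3 -m inch '[{"dx":0,"dy":0,"dz":2,"rx":0,"ry":0,"rz":0,"hand":0.3},{"dx":0,"dy":0,"dz":1,"rx":0,"ry":0,"rz":0,"hand":0.3},{"dx":0,"dy":0,"dz":1,"rx":0,"ry":0,"rz":0,"hand":0.3},{"dx":0,"dy":0,"dz":0,"rx":0,"ry":0,"rz":0,"hand":0.3}]'
python3 - <<'E'
from h import *
s=bot.observe();print(s['position'],s['force'],s['moment'])
E
```

```text
clock: 11.35
position: [0.519, -0.05, 0.0471]
tool_rot: [3.141, 0.0, 1.846]
force: [0.3, 0.3, -0.9]
grip_width: 0.0429
[ 0.5189955  -0.05003963  0.04707608] [ 0.28918893  0.28896422 -0.87709966] [-0.02937911 -0.05395929  0.04114753]
```

```bash
python3 -m inch '[{"dx":0,"dy":0,"dz":0.7,"rx":0,"ry":0,"rz":0,"hand":0.3},{"dx":0,"dy":0,"dz":0,"rx":0,"ry":0,"rz":0,"hand":0.3}]'
python3 -m inch '[{"dx":0,"dy":0,"dz":0.5,"rx":0,"ry":0,"rz":0,"hand":0.3},{"dx":0,"dy":0,"dz":0,"rx":0,"ry":0,"rz":0,"hand":0.3}]'
python3 - <<'E'
from h import *
s=bot.observe();print(s['position'],s['force'],s['moment'])
E
```

```text
clock: 11.55
position: [0.5191, -0.0501, 0.0465]
tool_rot: [3.141, 0.0, 1.846]
force: [-1.8, -0.2, 3.8]
grip_width: 0.0426
clock: 11.75
position: [0.5192, -0.0502, 0.0464]
tool_rot: [3.141, 0.0, 1.845]
force: [-4.1, 0.3, 12.9]
grip_width: 0.0431
[ 0.51919014 -0.05022055  0.04644284] [-4.13821583  0.25935522 12.94495231] [ 0.01140249  0.86717342 -0.03353653]
```

The foot is down (12.9 N). Releasing and rising.

```bash
python3 -m inch '[{"dx":0,"dy":0,"dz":-0.5,"rx":0,"ry":0,"rz":0,"hand":0},{"dx":0,"dy":0,"dz":0,"rx":0,"ry":0,"rz":0,"hand":-0.3},{"dx":0,"dy":0,"dz":0,"rx":0,"ry":0,"rz":0,"hand":-0.5},{"dx":0,"dy":0,"dz":0,"rx":0,"ry":0,"rz":0,"hand":-0.5},{"dx":0,"dy":0,"dz":-15,"rx":0,"ry":0,"rz":0,"hand":-0.5},{"dx":0,"dy":0,"dz":-30,"rx":0,"ry":0,"rz":0,"hand":-0.5},{"dx":0,"dy":0,"dz":-45,"rx":0,"ry":0,"rz":0,"hand":-0.5},{"dx":0,"dy":0,"dz":-30,"rx":0,"ry":0,"rz":0,"hand":-0.5},{"dx":0,"dy":0,"dz":0,"rx":0,"ry":0,"rz":0,"hand":-0.5},{"dx":0,"dy":0,"dz":0,"rx":0,"ry":0,"rz":0,"hand":-0.5}]'
python3 - <<'E'
from h import *
c=bot.get_calibration('wrist')
p,d=bot.grab_frame('wrist'); save('w10',p); np.save('pics/w10.npy',d)
P=at_d(c,*np.meshgrid(np.arange(640.),np.arange(480.)),d)
hsv=cv2.cvtColor(p,cv2.COLOR_RGB2HSV);m=((hsv[...,0]<8)|(hsv[...,0]>172))&(hsv[...,1]>130)&(abs(P[...,2]-.117)<.004)
q=P[m];yaw=.2762; ey=np.array([-np.sin(yaw),np.cos(yaw)]);ex=np.array([np.cos(yaw),np.sin(yaw)]);o=np.array([.53272,-.09566])
a=(q[:,:2]-o)@np.c_[ex,ey]; print(len(q),(a.min(0)+a.max(0))/2,a.max(0)-a.min(0),np.median(q[:,2]))
p,_=bot.grab_frame('side'); save('s10c',cv2.resize(p[165:275,280:420],None,fx=5,fy=5,interpolation=cv2.INTER_CUBIC))
print(bot.observe()['qpos'].round(3))
E
```

```text
clock: 12.75
position: [0.5191, -0.0499, 0.1666]
tool_rot: [3.141, 0.0, 1.846]
force: [0.8, -0.1, -0.3]
grip_width: 0.0641
2725 [-0.00102682  0.00398894] [0.04198031 0.12615678] 0.1166889426500648
[-0.253  0.411  0.311  1.915 -0.164  0.841  0.418]
```

View pics/w10.png

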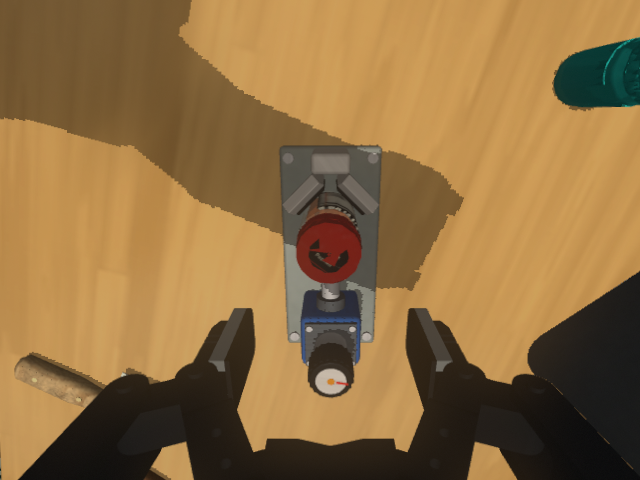

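View pics/s10c.png

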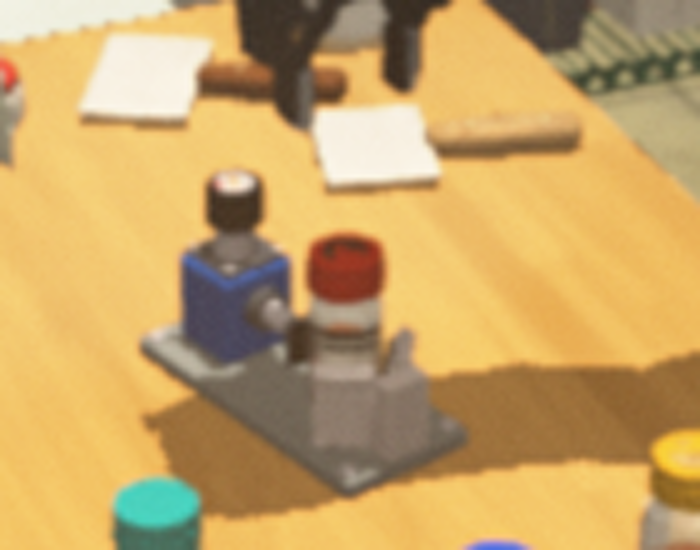

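Jar is standing upright between the pad and the V (side crop 345,340). Next: over the knob, turn the wrist back anticlockwise for range, then re-measure.

```bash
python3 - <<'E'
from h import *
print(delta(.5477,-.1486,.17,1.847))
E
```

```text
{'d': array([-102.9,    1.4,   -4.6]), 'yaw': np.float64(1.8459), 'tilt': array([-0.0014, -0.    , -1.    ]), 'rz': np.float64(-0.0011), 'd_after': array([-102.9,    1.3,   -4.6])}
```

```bash
python3 -m inch '[{"dx":-15,"dy":1,"dz":-4,"rx":0,"ry":0,"rz":0,"hand":-0.5},{"dx":-30,"dy":0,"dz":0,"rx":0,"ry":0,"rz":0,"hand":-0.5},{"dx":-35,"dy":0,"dz":0,"rx":0,"ry":0,"rz":0,"hand":-0.5},{"dx":-23,"dy":0,"dz":0,"rx":0,"ry":0,"rz":0,"hand":-0.5},{"dx":0,"dy":0,"dz":0,"rx":0,"ry":0,"rz":-0.145,"hand":-0.5},{"dx":0,"dy":0,"dz":0,"rx":0,"ry":0,"rz":-0.145,"hand":-0.5},{"dx":0,"dy":0,"dz":0,"rx":0,"ry":0,"rz":-0.145,"hand":-0.5},{"dx":0,"dy":0,"dz":0,"rx":0,"ry":0,"rz":-0.145,"hand":-0.5},{"dx":0,"dy":0,"dz":0,"rx":0,"ry":0,"rz":-0.145,"hand":-0.5},{"dx":0,"dy":0,"dz":0,"rx":0,"ry":0,"rz":-0.145,"hand":-0.5}]'
python3 -m inch '[{"dx":0,"dy":0,"dz":0,"rx":0,"ry":0,"rz":-0.145,"hand":-0.5},{"dx":0,"dy":0,"dz":0,"rx":0,"ry":0,"rz":-0.145,"hand":-0.5},{"dx":0,"dy":0,"dz":0,"rx":0,"ry":0,"rz":-0.145,"hand":-0.5},{"dx":0,"dy":0,"dz":0,"rx":0,"ry":0,"rz":-0.145,"hand":-0.5},{"dx":0,"dy":0,"dz":0,"rx":0,"ry":0,"rz":-0.145,"hand":-0.5},{"dx":0,"dy":0,"dz":0,"rx":0,"ry":0,"rz":-0.145,"hand":-0.5},{"dx":0,"dy":0,"dz":0,"rx":0,"ry":0,"rz":-0.145,"hand":-0.5},{"dx":0,"dy":0,"dz":0,"rx":0,"ry":0,"rz":-0.145,"hand":-0.5},{"dx":0,"dy":0,"dz":0,"rx":0,"ry":0,"rz":-0.145,"hand":-0.5},{"dx":0,"dy":0,"dz":0,"rx":0,"ry":0,"rz":-0.145,"hand":-0.5}]'
python3 - <<'E'
from h import *
s=bot.observe(); print(s['qpos'].round(3), s['tool_rot'])
E
```

```text
clock: 13.85
position: [0.5476, -0.15, 0.1696]
tool_rot: [-3.141, -0.001, 2.721]
force: [-0.6, -0.1, 1.0]
grip_width: 0.0641
clock: 14.85
position: [0.5466, -0.1495, 0.1682]
tool_rot: [3.137, -0.003, -2.16]
force: [0.2, -0.7, -1.8]
grip_width: 0.0643
[ 0.439  0.484 -0.384  1.765  0.219  0.94   2.517] [ 3.1369728  -0.00338729 -2.15981947]
```

```bash
python3 -m inch '[{"dx":0,"dy":0,"dz":0,"rx":0,"ry":0,"rz":0.1,"hand":-0.5},{"dx":0,"dy":0,"dz":0,"rx":0,"ry":0,"rz":0.1,"hand":-0.5},{"dx":0,"dy":0,"dz":0,"rx":0,"ry":0,"rz":0,"hand":-0.5},{"dx":0,"dy":0,"dz":0,"rx":0,"ry":0,"rz":0,"hand":-0.5}]'
python3 - <<'E'
from h import *
s=bot.observe(); print(s['qpos'].round(3), s['tool_rot'],s['moment'])
c=bot.get_calibration('wrist'); p,d=bot.grab_frame('wrist'); save('w11',p); np.save('pics/w11.npy',d)
print(proj(c,[.5477,-.1486,.119]))
for r in bot.tip_of('wrist','knob_top')[:2]: print(r); print(at_z(c,r['centre'][1],r['centre'][0],.119))
P=at_d(c,*np.meshgrid(np.arange(640.),np.arange(480.)),d)
q=P[(abs(P[...,2]-.119)<.005)&(np.hypot(P[...,0]-.5477,P[...,1]+.1486)<.025)]
print(len(q),(np.percentile(q,1,axis=0)+np.percentile(q,99,axis=0))/2,np.percentile(q,99,axis=0)-np.percentile(q,1,axis=0))
E
```

```text
clock: 15.25
position: [0.5467, -0.1491, 0.1684]
tool_rot: [3.138, -0.003, -2.362]
force: [0.4, -0.6, 0.9]
grip_width: 0.064
[ 0.406  0.479 -0.337  1.767  0.191  0.933  2.339] [ 3.13758797 -0.00321847 -2.36243472] [ 0.04155217 -0.00315202  0.00155844]
[329.35152599 252.29204447]
{'centre': [252.8, 331.4], 'score': 0.57}
[ 0.54701693 -0.1474044   0.119     ]
1953 [ 0.54682642 -0.14861786  0.11683582] [0.03137923 0.03136507 0.00515327]
```

View pics/w11.png

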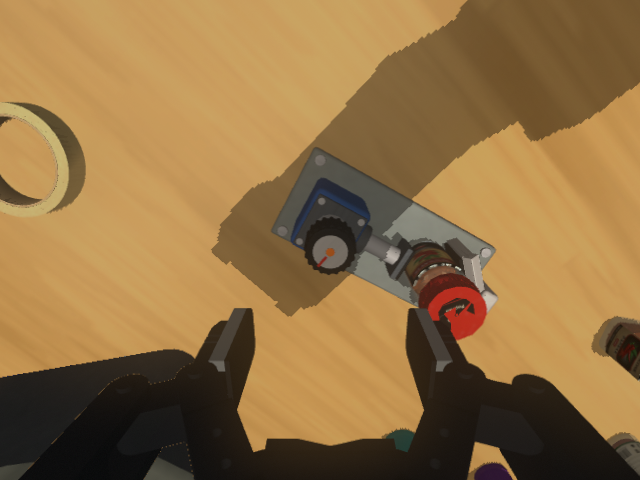

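```bash
python3 - <<'E'
from h import *
print(delta(.5474,-.1484,.046))
E
```

```text
{'d': array([ -1. ,  -0.6, 122.6]), 'yaw': np.float64(-2.3625), 'tilt': array([-4.7e-03,  5.0e-04, -1.0e+00])}
```

```bash
python3 -m inch '[{"dx":-1,"dy":-0.6,"dz":20,"rx":0,"ry":0,"rz":0,"hand":-0.4},{"dx":0,"dy":0,"dz":30,"rx":0,"ry":0,"rz":0,"hand":-0.4},{"dx":0,"dy":0,"dz":25,"rx":0,"ry":0,"rz":0,"hand":-0.4},{"dx":0,"dy":0,"dz":15,"rx":0,"ry":0,"rz":0,"hand":-0.4},{"dx":0,"dy":0,"dz":15,"rx":0,"ry":0,"rz":0,"hand":-0.4},{"dx":0,"dy":0,"dz":12,"rx":0,"ry":0,"rz":0,"hand":-0.4},{"dx":0,"dy":0,"dz":5,"rx":0,"ry":0,"rz":0,"hand":-0.4},{"dx":0,"dy":0,"dz":0,"rx":0,"ry":0,"rz":0,"hand":-0.4},{"dx":0,"dy":0,"dz":0,"rx":0,"ry":0,"rz":0,"hand":-0.4}]'
python3 - <<'E'
from h import *
s=bot.observe(); print(s['force'],s['moment'],delta(.5474,-.1484,.046))
p,_=bot.grab_frame('side'); save('s12c',cv2.resize(p[165:275,280:420],None,fx=5,fy=5,interpolation=cv2.INTER_CUBIC))
p,_=bot.grab_frame('wrist'); save('w12',p)
E
```

```text
clock: 16.25
position: [0.5479, -0.1483, 0.0474]
tool_rot: [3.139, -0.002, -2.365]
force: [-0.2, 0.8, -0.3]
grip_width: 0.0597
[-0.18218603  0.84725373 -0.32986936] [0.02301501 0.05690852 0.07408722] {'d': array([0.4, 0.3, 1.4]), 'yaw': np.float64(-2.3648), 'tilt': array([-3.5e-03,  3.0e-04, -1.0e+00])}
```

View pics/s12c.png

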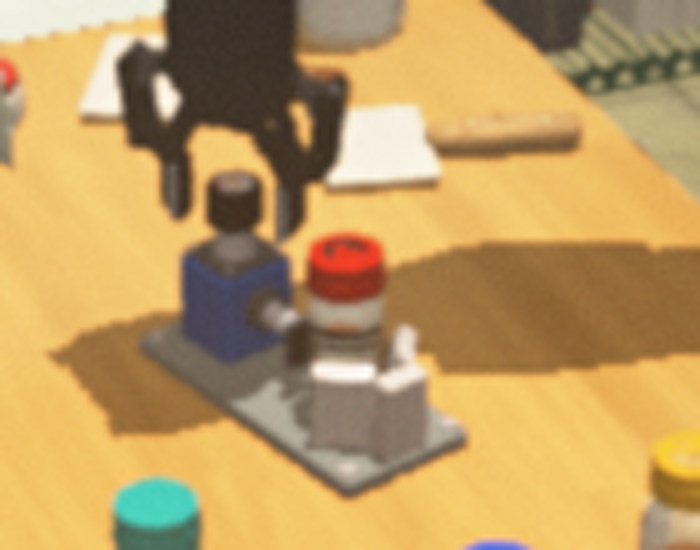

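View pics/w12.png

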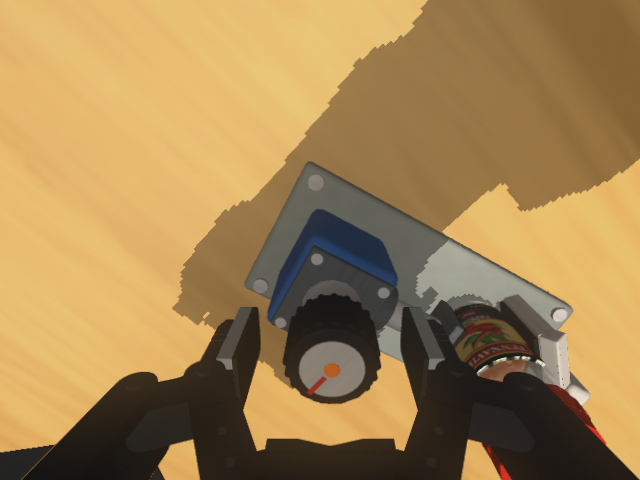

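```bash
python3 - <<'E'
from h import *
s=bot.observe();print(s['moment'],s['joint_efforts'])
E
python3 -m inch '[{"dx":0.4,"dy":0.3,"dz":1,"rx":0,"ry":0,"rz":0,"hand":0.4},{"dx":0,"dy":0,"dz":0,"rx":0,"ry":0,"rz":0,"hand":0.6},{"dx":0,"dy":0,"dz":0,"rx":0,"ry":0,"rz":0,"hand":0.6},{"dx":0,"dy":0,"dz":0,"rx":0,"ry":0,"rz":0,"hand":0.6},{"dx":0,"dy":0,"dz":0,"rx":0,"ry":0,"rz":0,"hand":0.6}]' 60
cat > st.py <<'E'
from h import *
s=bot.observe();T=rot(s['tool_rot'])
print('t',round(s['clock'],2),'pos',s['position'].round(4),'yaw',round(np.arctan2(T[1,0],T[0,0]),3),'F',s['force'].round(1),'Ftool',(T.T@s['force']).round(1),'Mz',s['moment'].round(3)[2],'tau7',round(s['joint_efforts'][6],3),'q7',round(s['qpos'][6],3),'w',round(s['grip_width'],4))
E
python3 st.py
```

```text
[-0.02959735 -0.04021126  0.00904508] [-7.33467098e-02 -9.22465110e+01 -3.92105028e+00 -2.63038749e+01
  9.56882694e-03  2.61125586e-02  7.28656785e-03]
clock: 16.85
position: [0.5472, -0.1484, 0.0462]
tool_rot: [3.139, -0.003, -2.365]
force: [-0.5, -0.1, 5.9]
grip_width: 0.0317
t 16.85 pos [ 0.5472 -0.1484  0.0462] yaw -2.365 F [-0.5 -0.1  5.9] Ftool [ 0.5  0.3 -5.9] Mz 0.012 tau7 0.0 q7 2.265 w 0.0317
```

```bash
python3 -m inch '[{"dx":0,"dy":0,"dz":0,"rx":0,"ry":0,"rz":0.1,"hand":0.6},{"dx":0,"dy":0,"dz":0,"rx":0,"ry":0,"rz":0.1,"hand":0.6},{"dx":0,"dy":0,"dz":0,"rx":0,"ry":0,"rz":0.1,"hand":0.6},{"dx":0,"dy":0,"dz":0,"rx":0,"ry":0,"rz":0.1,"hand":0.6}]'; python3 st.py
python3 -m inch '[{"dx":0,"dy":0,"dz":0,"rx":0,"ry":0,"rz":0.1,"hand":0.6},{"dx":0,"dy":0,"dz":0,"rx":0,"ry":0,"rz":0.1,"hand":0.6},{"dx":0,"dy":0,"dz":0,"rx":0,"ry":0,"rz":0.1,"hand":0.6},{"dx":0,"dy":0,"dz":0,"rx":0,"ry":0,"rz":0.1,"hand":0.6}]'; python3 st.py
```

```text
clock: 17.25
position: [0.5472, -0.1484, 0.0463]
tool_rot: [3.14, -0.003, -2.769]
force: [-1.0, 0.1, 5.4]
grip_width: 0.0316
t 17.25 pos [ 0.5472 -0.1484  0.0463] yaw -2.769 F [-1.   0.1  5.4] Ftool [ 0.9  0.4 -5.4] Mz 0.166 tau7 2.392 q7 1.948 w 0.0316
clock: 17.65
position: [0.5472, -0.1483, 0.0462]
tool_rot: [3.141, -0.004, 3.114]
force: [-2.1, -0.5, 4.7]
grip_width: 0.0316
t 17.65 pos [ 0.5472 -0.1483  0.0462] yaw 3.114 F [-2.1 -0.5  4.7] Ftool [ 2.1 -0.5 -4.7] Mz 0.125 tau7 2.362 q7 1.638 w 0.0316
```

```bash
python3 -m inch '[{"dx":0,"dy":0,"dz":0,"rx":0,"ry":0,"rz":0.1,"hand":0.6},{"dx":0,"dy":0,"dz":0,"rx":0,"ry":0,"rz":0.1,"hand":0.6}]'; python3 st.py
python3 -m inch '[{"dx":0,"dy":0,"dz":0,"rx":0,"ry":0,"rz":0.1,"hand":0.6},{"dx":0,"dy":0,"dz":0,"rx":0,"ry":0,"rz":0.1,"hand":0.6}]'; python3 st.py
python3 -m inch '[{"dx":0,"dy":0,"dz":0,"rx":0,"ry":0,"rz":0.1,"hand":0.6},{"dx":0,"dy":0,"dz":0,"rx":0,"ry":0,"rz":0.1,"hand":0.6}]'; python3 st.py
python3 - <<'E'
from h import *
p,_=bot.grab_frame('side'); save('s13c',cv2.resize(p[165:275,280:420],None,fx=5,fy=5,interpolation=cv2.INTER_CUBIC))
E
```

```text
clock: 17.85
position: [0.5472, -0.1483, 0.0463]
tool_rot: [-3.141, -0.004, 2.914]
force: [-1.3, 0.5, 5.8]
grip_width: 0.0315
t 17.85 pos [ 0.5472 -0.1483  0.0463] yaw 2.914 F [-1.3  0.5  5.8] Ftool [ 1.4  0.2 -5.8] Mz 0.168 tau7 2.346 q7 1.485 w 0.0315
clock: 18.05
position: [0.5473, -0.1483, 0.0463]
tool_rot: [-3.14, -0.003, 2.714]
force: [-1.0, 0.1, 6.0]
grip_width: 0.0316
t 18.05 pos [ 0.5473 -0.1483  0.0463] yaw 2.714 F [-1.   0.1  6. ] Ftool [ 1.  -0.3 -6. ] Mz 0.164 tau7 2.322 q7 1.333 w 0.0316
clock: 18.25
position: [0.5473, -0.1483, 0.0463]
tool_rot: [-3.14, -0.003, 2.514]
force: [-1.3, 0.5, 5.6]
grip_width: 0.0319
t 18.25 pos [ 0.5473 -0.1483  0.0463] yaw 2.514 F [-1.3  0.5  5.6] Ftool [ 1.4 -0.4 -5.6] Mz 0.183 tau7 2.313 q7 1.182 w 0.0319
```

View pics/s13c.png

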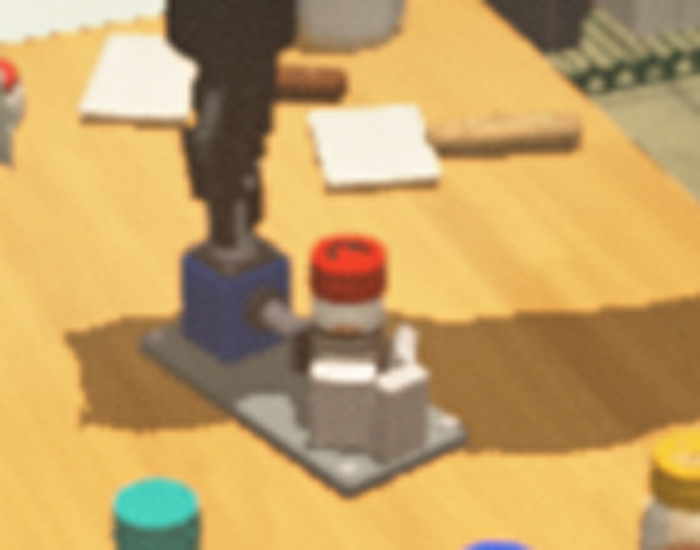

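```bash
python3 -m inch '[{"dx":0,"dy":0,"dz":0,"rx":0,"ry":0,"rz":0.1,"hand":0.6},{"dx":0,"dy":0,"dz":0,"rx":0,"ry":0,"rz":0.1,"hand":0.6}]' >/dev/null; python3 st.py
python3 -m inch '[{"dx":0,"dy":0,"dz":0,"rx":0,"ry":0,"rz":0.1,"hand":0.6},{"dx":0,"dy":0,"dz":0,"rx":0,"ry":0,"rz":0.1,"hand":0.6}]'>/dev/null; python3 st.py
python3 -m inch '[{"dx":0,"dy":0,"dz":0,"rx":0,"ry":0,"rz":0.1,"hand":0.6}]'>/dev/null; python3 st.py
python3 -m inch '[{"dx":0,"dy":0,"dz":0,"rx":0,"ry":0,"rz":0.1,"hand":0.6}]'>/dev/null; python3 st.py
```

```text
t 18.5 pos [ 0.5473 -0.1483  0.0462] yaw 2.315 F [-1.1  0.1  6. ] Ftool [ 0.8 -0.7 -5.9] Mz 0.178 tau7 2.5 q7 1.031 w 0.032
t 18.7 pos [ 0.5473 -0.1483  0.0463] yaw 2.114 F [-1.9 -0.2  5. ] Ftool [ 0.8 -1.7 -5. ] Mz 0.229 tau7 2.267 q7 0.881 w 0.0318
t 18.8 pos [ 0.5474 -0.1483  0.0463] yaw 2.014 F [-1.5 -1.3  5.1] Ftool [-0.5 -1.9 -5.1] Mz 0.181 tau7 2.233 q7 0.806 w 0.0316
t 18.9 pos [ 0.5474 -0.1483  0.0463] yaw 1.914 F [-0.9 -0.2  4.3] Ftool [ 0.1 -1.  -4.3] Mz 0.297 tau7 2.22 q7 0.731 w 0.0313
```

```bash
cat > avg.py <<'E'
from h import *
import sys
m=[];f=[]
for i in range(int(sys.argv[1])):
    s=bot.observe(); m.append(s['moment'][2]); f.append(s['force']); bot.grab_frame('top')
s=bot.observe(); m.append(s['moment'][2])
T=rot(s['tool_rot']);print('t',round(s['clock'],2),'yaw',round(np.arctan2(T[1,0],T[0,0]),3),'Mz mean',np.mean(m).round(4),'sd',np.std(m).round(3),np.round(m,3),'F',np.mean(f,0).round(1))
E
python3 avg.py 6
python3 -m inch '[{"dx":0,"dy":0,"dz":0,"rx":0,"ry":0,"rz":0.1,"hand":0.6}]'>/dev/null; python3 avg.py 5
```

```text
t 19.2 yaw 1.919 Mz mean 0.256 sd 0.036 [0.297 0.239 0.228 0.3   0.254 0.195 0.279] F [-1.6 -0.9  5.8]
t 19.55 yaw 1.819 Mz mean 0.2297 sd 0.055 [0.325 0.218 0.241 0.261 0.163 0.17 ] F [-1.3 -0.5  6. ]
```

```bash
python3 -m inch '[{"dx":0,"dy":0,"dz":0,"rx":0,"ry":0,"rz":0.1,"hand":0.6}]'>/dev/null; python3 avg.py 12
python3 -m inch '[{"dx":0,"dy":0,"dz":0,"rx":0,"ry":0,"rz":0.1,"hand":0.6}]'>/dev/null; python3 avg.py 12
```

```text
t 20.25 yaw 1.719 Mz mean 0.2535 sd 0.023 [0.251 0.251 0.3   0.244 0.244 0.283 0.25  0.225 0.288 0.222 0.254 0.234
 0.249] F [-0.9 -0.2  6. ]
t 20.95 yaw 1.619 Mz mean 0.2811 sd 0.034 [0.329 0.214 0.261 0.274 0.332 0.283 0.298 0.283 0.276 0.269 0.25  0.25
 0.337] F [-1.  -0.5  6.2]
```

```bash
python3 -m inch '[{"dx":0,"dy":0,"dz":0,"rx":0,"ry":0,"rz":0.1,"hand":0.6}]'>/dev/null; python3 avg.py 20
python3 -m inch '[{"dx":0,"dy":0,"dz":0,"rx":0,"ry":0,"rz":0.1,"hand":0.6}]'>/dev/null; python3 avg.py 20
```

```text
t 22.05 yaw 1.519 Mz mean 0.2885 sd 0.027 [0.266 0.307 0.265 0.265 0.342 0.261 0.283 0.303 0.27  0.3   0.301 0.293
 0.31  0.264 0.284 0.306 0.332 0.251 0.249 0.271 0.335] F [-1.  -0.5  6.3]
t 23.15 yaw 1.419 Mz mean 0.2907 sd 0.031 [0.35  0.308 0.291 0.265 0.316 0.291 0.257 0.31  0.331 0.244 0.274 0.256
 0.297 0.259 0.275 0.302 0.303 0.343 0.242 0.327 0.264] F [-1.  -0.5  6.5]
```

```bash
python3 -m inch '[{"dx":0,"dy":0,"dz":0,"rx":0,"ry":0,"rz":0.1,"hand":0.6}]'>/dev/null; python3 avg.py 24
python3 - <<'E'
from h import *
p,_=bot.grab_frame('wrist'); save('w14',p)
p,_=bot.grab_frame('side'); save('s14c',cv2.resize(p[165:275,280:420],None,fx=5,fy=5,interpolation=cv2.INTER_CUBIC))
E
```

```text
t 24.45 yaw 1.319 Mz mean 0.2909 sd 0.022 [0.267 0.281 0.305 0.286 0.321 0.289 0.306 0.275 0.281 0.302 0.331 0.318
 0.286 0.308 0.322 0.286 0.301 0.311 0.289 0.296 0.256 0.263 0.243 0.259
 0.292] F [-0.9 -0.3  6.5]
```

View pics/w14.png

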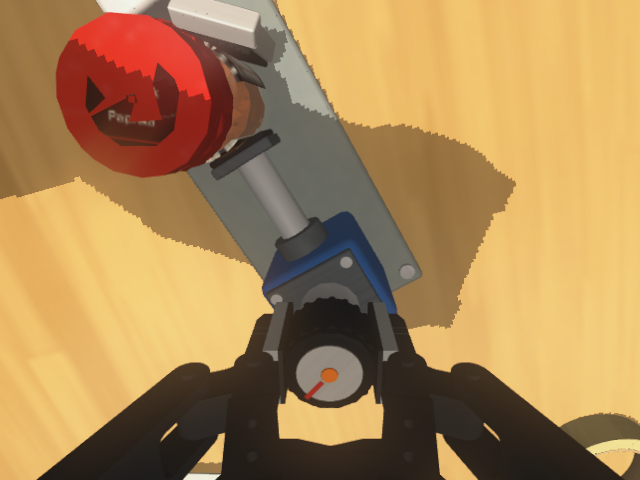

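View pics/s14c.png

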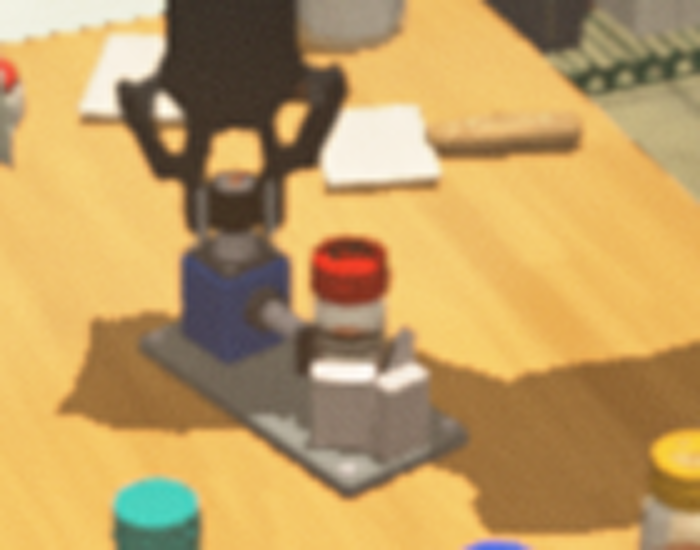

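The torque plateaus at 0.2885, 0.2907 and 0.2909 N m over the last 0.2 rad. The pointer (330,375)→(305,398) has not moved relative to the fingers, so the clutch is slipping and the grip is not. Stopping and letting go.

```bash
python3 -m inch '[{"dx":0,"dy":0,"dz":0,"rx":0,"ry":0,"rz":0,"hand":0},{"dx":0,"dy":0,"dz":0,"rx":0,"ry":0,"rz":0,"hand":-0.4},{"dx":0,"dy":0,"dz":0,"rx":0,"ry":0,"rz":0,"hand":-0.4},{"dx":0,"dy":0,"dz":0,"rx":0,"ry":0,"rz":0,"hand":-0.4},{"dx":0,"dy":0,"dz":-20,"rx":0,"ry":0,"rz":0,"hand":-0.4},{"dx":0,"dy":0,"dz":-40,"rx":0,"ry":0,"rz":0,"hand":-0.4},{"dx":0,"dy":0,"dz":-45,"rx":0,"ry":0,"rz":0,"hand":-0.4},{"dx":0,"dy":0,"dz":-40,"rx":0,"ry":0,"rz":0,"hand":-0.4},{"dx":0,"dy":0,"dz":0,"rx":0,"ry":0,"rz":0,"hand":-0.4},{"dx":0,"dy":0,"dz":0,"rx":0,"ry":0,"rz":0,"hand":-0.4}]'
python3 - <<'E'
from h import *
c=bot.get_calibration('wrist');p,d=bot.grab_frame('wrist'); save('w15',p)
P=at_d(c,*np.meshgrid(np.arange(640.),np.arange(480.)),d)
hsv=cv2.cvtColor(p,cv2.COLOR_RGB2HSV);m=((hsv[...,0]<8)|(hsv[...,0]>172))&(hsv[...,1]>130)&(abs(P[...,2]-.117)<.004)&(np.hypot(P[...,0]-.519,P[...,1]+.048)<.04)
q=P[m];yaw=.2762; ey=np.array([-np.sin(yaw),np.cos(yaw)]);ex=np.array([np.cos(yaw),np.sin(yaw)]);o=np.array([.53272,-.09566])
a=(q[:,:2]-o)@np.c_[ex,ey]; print(len(q),(a.min(0)+a.max(0))/2,a.max(0)-a.min(0),np.median(q[:,2]))
A=np.c_[q[:,:2],np.ones(len(q))]; print('plane slope',np.linalg.lstsq(A,q[:,2],rcond=None)[0][:2])
p,_=bot.grab_frame('side'); save('s15',p); save('s15c',cv2.resize(p[165:275,280:420],None,fx=5,fy=5,interpolation=cv2.INTER_CUBIC))
p,_=bot.grab_frame('top'); save('t15',p)
E
python3 st.py
```

```text
clock: 25.55
position: [0.548, -0.1482, 0.1915]
tool_rot: [-3.139, -0.0, 1.319]
force: [0.8, -0.1, 0.0]
grip_width: 0.0601
3182 [-0.00129711  0.04874678] [0.04271192 0.0424387 ] 0.11691014590257437
plane slope [-0.0048557   0.00421779]
t 25.7 pos [ 0.5471 -0.1482  0.1899] yaw 1.318 F [-0.   0.1  0.4] Ftool [ 0.1 -0.1 -0.4] Mz 0.038 tau7 0.001 q7 0.186 w 0.0591
```

View pics/w15.png

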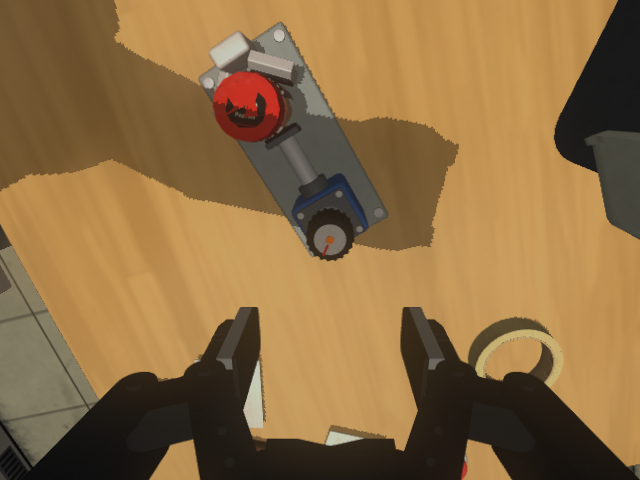

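View pics/s15c.png

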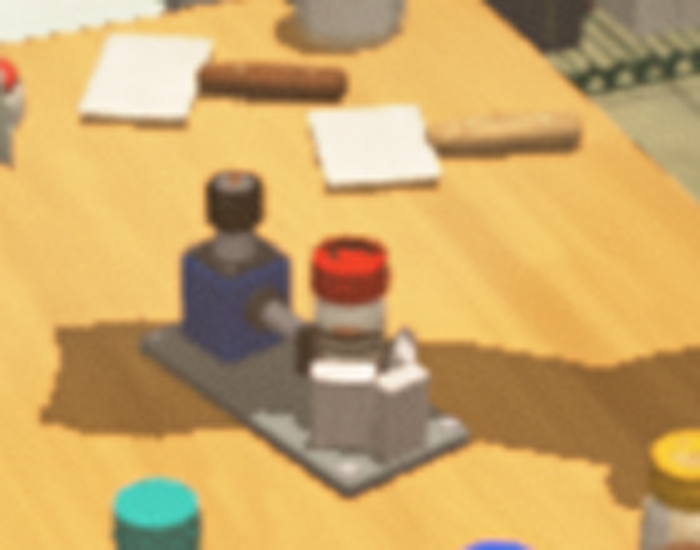

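View pics/t15.png

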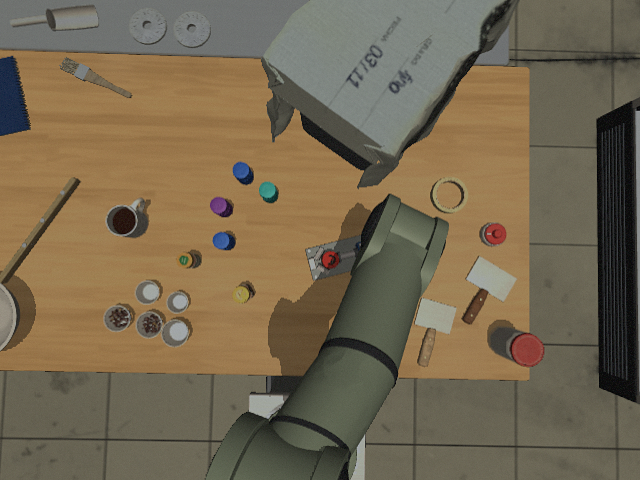

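```bash
python3 - <<'E'
from workcell import bot
print(bot.job_done())
E
```

```text
the job is handed in; nothing more can be done
None
```

The red-capped jar is standing on the labelling stand, clamped upright in the V. I stopped turning the knob at what I read as the clutch's first slip, and handed the job in at about 26 s.

**What I did:** I gripped the jar by its cap, stood it about 4 mm short of the seat and let go. I then turned the knob about 2.6 rad clockwise in a single grip, let go and backed the arm off.

**Torque:** It ran at about 0.165 N m, climbed, then stayed flat at 0.2885, 0.2907 and 0.2909 N m over the last 0.2 rad. I put the slip at about 0.2–0.3 rad. The pointer had not shifted between the fingers, so it was the clutch slipping rather than my grip. After release it sprang back by roughly 0.4 rad as read off the picture.

**Final check:** The jar's axis is 48.7 mm along the stand (nominal 50) and its cap is level to within about half a percent. The other things look unmoved in the top picture, and the arm is clear.

**What failed or disagreed:**
- **Fingertips:** they sit about 38 mm behind the reported TCP. My first close was therefore just above the cap and gripped nothing. I lowered the arm and tried again.
- **Cameras:** the top camera placed the jar about 5 mm away from where the wrist camera did. I used the wrist camera.
- **Torque reading:** it sits about 3% below the stated 0.17 and 0.30 N m. Single readings scatter by about 0.03 N m, so I averaged them.
- **Knob travel:** the flat torque began after about 2.4 rad of turning, less than the roughly 2.7 rad I had estimated.
- **Orange pin:** I did not measure it.

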